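Pack the tile setter's kit box

TASK

Finish packing the tile setter's kit box: set the round jar and the square tub side by side into the free half next to the rubbing stone, both upright and fully down on the box floor, lowered in and not dropped. Also take the scriber out of its wooden block and hang it, point down, through the steel eye on the side of the box, so that its collar rests on the eye. The rubbing stone stays flat in the box, and the tile, the tape roll and the bottle stay where they are.

Things in the scene. Friction and masses are not known exactly. Their poses are not given: they have to be found in the camera images.
- box: grey open kit box, screwed to the bench. Outside 130 (its x) x 132 (its y) x 50 high; walls and floor 5 thick, so inside 120 x 122 x 45 deep. Origin: centre of the underside. The stone lies along its -y wall; the +y half is free. The steel eye stands out from the middle of its -y wall (sizes in mm).
- box_in (a point): centre of the box's inner floor, 5 above the bench; axes as the box (sizes in mm).
- eye (a point): centre of the hole of the steel eye, at its top face, 50 above the bench and 83 from the box centre along box -y. Flat ring, 28 outside, hole 14, 6 thick, open below (sizes in mm).
- stone: rubbing stone, grey with a black plastic back, 110 (x) x 60 (y) x 40 high, lying in the box on its floor. Origin: centre of the underside (sizes in mm).
- jar: round white jar with a grey screw lid, a straight cylinder 55 in diameter, 95 high, standing on the bench. Origin: centre of the underside, z up (sizes in mm).
- tub: square white tub with a grey lid, straight sides 52 x 52, 90 high, standing on the bench. Origin: centre of the underside, z up, x and y square to its sides (sizes in mm).
- stand: plain wooden block 60 x 60 x 50 high, fixed to the bench, with a hole 10 wide and 46 deep in the middle of its top, in which the scriber stands. Origin: centre of the underside (sizes in mm).
- scriber: scriber, upright, point down. From the tip (origin) up its z axis: steel shank 7 in diameter and 40 long, with a tapered point; steel collar 22 in diameter, 5 thick (z 40 to 45); round black handle 16 in diameter, 58 long (z 45 to 103) (sizes in mm).
- collar (a point): centre of the underside of the scriber's collar, 40 above its tip (sizes in mm).
- tile: bystander: dark tile offcut 90 x 150 x 10, flat on the bench beyond the box. Origin: centre of the underside (sizes in mm).
- tape: bystander: roll of tape lying flat, 100 outside, 76 inside, 24 high. Origin: centre of the underside (sizes in mm).
- bottle: bystander: clear bottle, 64 in diameter, 130 high, standing. Origin: centre of the underside (sizes in mm).
Not all that is in view belongs to the job. Of the things that look like the scriber, the larger one is meant. What is shaped like the tub but blue is not meant.

How it is judged:
By the outcome, as a careful person would: the job done as asked, in the order asked, and still so for the second after the job is handed in, with the robot touching nothing.
It also fails if it takes over 72 s, if anything falls off the work surface, if the arm or the gripper's body presses on something with over 40 N, if the wrist force passes 120 N, or if a joint passes its speed limit or range.

ROBOT

A 6-joint arm with a two-finger parallel gripper is mounted at the origin on the work surface. World frame = base frame: x ahead of the robot, y to its left, z up, the work surface at z = 0. Lengths are in m, angles in rad, forces in N, time in s.
With the tool pointing down it reaches from about 0.25 to 0.85 m from the base axis. Payload 12.5 kg.
Tool frame: the origin (TCP) lies midway between the tips of the shut fingers; the grasp point (between the pads) lies 19 mm behind it; z points along the fingers, y is the direction in which the jaws open and shut (so a half turn about z gives the same grasp; the last joint's range is limited). The gripper opens to 93 mm and grips with 3 to 60 N. Pads are 15 mm wide; open, the fingers measure 128 mm over their backs; the gripper's body (75 mm by 188 mm) begins 65 mm behind the grasp point.
Start: joints at [1.141, 0.351, 1.652, -0, 1.139, -0.085], TCP at [0.186, 0.518, 0.219] pointing down, gripper open.
Joint ranges: [-2.75, 2.75], [-0.79, 2.1], [0.01, 2.65], [-1.57, 4.71], [0.07, 3.14], [-2.87, 2.87]. Speed limits (rad/s): [2.22, 2.22, 2.79, 3.14, 3.14, 3.14].

INTERFACE

Orientations are given as a 3x3 rotation matrix whose columns are the frame's x, y, z axes.
In Python, from rig import telemetry, get_image, calibration, ctrl, nets gives the robot as it stands.
- The arm moves only by the tool jog_arm, never from a script. Its argument "deltas" is a list of rows, each an object of numbers: "dx", "dy", "dz": the shift along the tool's x, y, z in cm; "ax", "ay", "az": the turn, a rotation vector about the tool's x, y, z in degrees. In form: [{"dx": .., "dy": .., "dz": .., "ax": .., "ay": .., "az": ..}, ...]. A call has 1 to 8 rows; each row shifts and turns the commanded pose from where the row before left it, along the tool's axes as they then stand; what a row does not reach is not made up. A row lasts 1/12 s, in which the tool goes at most 41.7 mm and 7.16 degrees, less where a joint would pass 70% of its speed; a pose out of reach is approached as far as the arm can. A call with a gripper value outside its range is refused whole. "claw" is the opening, from 0 (shut) to 1 (fully open), set as the call begins (left out, the last holds). The fingers move at their own pace and stop on an object; "grip_force" is the grip in N (left out, the last holds). Time passes only in rows, so rows that do not move let the fingers close. It gives the time, the measured TCP pose, the force and the opening at its end, in the units of the state.
- telemetry.get_state(): the state, without advancing time (a new reading comes with each control period).
- get_image(name): name is "side" or "top" or "wrist"; returns the picture (420x560x3 uint8, red, green, blue); there is no depth.
- calibration(name): a dict with "camera_matrix" (3x3 intrinsics, pixels), "extrinsics" (4x4, takes a point from camera to world coordinates); the wrist camera has in their place "T_tool_cam" (4x4, takes a point from camera to tool coordinates, whose origin is the TCP and whose axes are the flange's). Camera axes: x right, y down, z forward; pixel columns grow to the right and rows downward; lengths in m; the calibration is good to about 2 mm. A picture is of the moment at which its call begins: read the wrist's pose just before it. calibration takes no time and is no camera call.
- ctrl.close_job(): hands the job in, once; it reports no verdict.
Trained networks look in the newest picture that a camera, given by its name, has taken for a name from the list of things; names that differ only in an ending like _2 or _b are one class to them, and where a whole thing is asked for, a point or a joint stands for the part that bears it (a point fixed in the world has none). Each returns a list of dicts, best first, with "confidence" (0 to 1); they miss things now and then, are a little off and sometimes report something else, mostly with a low value. They report only what shows in the picture. A call takes as long as a camera call. They do not tell look-alikes from the thing itself.
- nets.recognise(target, camera): "position" ([column, row] in pixels, amid what is visible of it).
- nets.regions_of(target, camera): "mask" (420x560 bool, what is visible of it) and "position" ([column, row] in pixels, amid what is visible of it).
The state is a dict: "time_s": time; "joints": joint angles; "joint_vel": joint speeds; "effort": joint torques, N m; "ee_pos": TCP position; "ee_rot": TCP orientation; "ft_force": force on the tool from outside, world axes, zero at the start; "moment": the same for the moment, N m; "grip_width": opening from 0.0 (shut) to 1.0 (fully open).
Only numpy, scipy, OpenCV 4.12 (cv2) and the standard library are available. Lean on these libraries where they do the work, as an engineer would, in place of code of your own. Each camera call takes 0.05 s, during which the arm holds its last target. There are 200 camera calls.

## Working session

There is one attempt and no reset: what is moved stays moved. The work goes in short steps, Python scripts to look and compute and a tool call to move; the robot and the scene stay as the last step left them, time stands still between calls to the robot, and variables do not carry over. Pictures are saved under pics/ and viewed, about 8 in all and at most 12, crops included, and the job is handed in when it is done.

Besides the shell and the picture viewer there is one more tool, called after "Call:" by a JSON object that holds its "name" and its "arguments". jog_arm: Moves the arm, as the interface text tells. Its arguments: {"type":"object","properties":{"deltas":{"type":"array","items":{"type":"object","properties":{"dx":{"type":"number"},"dy":{"type":"number"},"dz":{"type":"number"},"ax":{"type":"number"},"ay":{"type":"number"},"az":{"type":"number"}}}},"claw":{"type":"number"},"grip_force":{"type":"number"}},"required":["deltas"]}

```bash
mkdir -p pics; ls; python3 - <<'E'
from rig import telemetry,get_image,calibration,nets
import cv2,numpy as np
for c in ("side","top"):
    im=get_image(c); cv2.imwrite(f"pics/{c}0.png",im[:,:,::-1])
    k=calibration(c); print(c,np.round(k["camera_matrix"],1).tolist(),np.round(k["extrinsics"],3).tolist())
    for t in ("box","stone","jar","tub","stand","scriber","tile","tape","bottle","eye"):
        try: print(t,[(np.round(d["position"]).tolist(),round(d["confidence"],2)) for d in nets.recognise(t,c)])
        except Exception as e: print(t,e)
print(calibration("wrist")); print(telemetry.get_state())
E
```

```text
pics
side [[407.9, 0.0, 278.8], [0.0, 407.9, 204.5], [0.0, 0.0, 1.0]] [[0.916, -0.268, 0.299, 0.319], [-0.401, -0.626, 0.669, -0.574], [0.008, -0.733, -0.68, 0.649], [0.0, 0.0, 0.0, 1.0]]
box [([272.0, 194.0], 0.7), ([326.0, 326.0], 0.44)]
stone [([274.0, 203.0], 0.6)]
jar [([258.0, 146.0], 0.61)]
tub [([167.0, 180.0], 0.88), ([350.0, 193.0], 0.7), ([194.0, 156.0], 0.61)]
stand [([324.0, 329.0], 0.69), ([272.0, 193.0], 0.32)]
scriber [([351.0, 403.0], 0.62), ([327.0, 304.0], 0.55)]
tile [([351.0, 193.0], 0.8)]
tape [([268.0, 128.0], 0.68), ([258.0, 146.0], 0.29)]
bottle [([421.0, 302.0], 0.98), ([270.0, 193.0], 0.71)]
eye [([273.0, 194.0], 0.71)]
top [[416.0, 0.0, 283.9], [0.0, 416.0, 208.8], [0.0, 0.0, 1.0]] [[0.023, -0.995, 0.094, 0.481], [-1.0, -0.025, -0.015, 0.014], [0.018, -0.094, -0.995, 1.029], [0.0, 0.0, 0.0, 1.0]]
box [([251.0, 207.0], 0.86)]
stone [([271.0, 208.0], 0.93)]
jar [([183.0, 187.0], 0.64), ([394.0, 223.0], 0.61), ([396.0, 221.0], 0.29)]
tub [([166.0, 255.0], 0.87), ([199.0, 286.0], 0.71)]
stand [([393.0, 225.0], 0.69), ([250.0, 203.0], 0.67)]
scriber [([128.0, 1
[... 765 characters left out ...]
9e+00,  4.32725811e-05,
        1.13911616e+00, -8.46156291e-02]), 'joint_vel': array([ 0.00049702, -0.00074086, -0.00019756, -0.00062457, -0.00056358,
       -0.00201556]), 'effort': array([-3.56610171e-04, -4.97259808e+01, -2.85489714e+01,  6.99157175e-02,
        2.19972781e-02, -4.52807967e-05]), 'ee_pos': array([0.18586944, 0.51761797, 0.21864283]), 'ee_rot': array([[-9.41136782e-01,  3.38025968e-01, -3.90613782e-05],
       [ 3.38025968e-01,  9.41136783e-01,  9.09826926e-06],
       [ 3.98375511e-05, -4.64104433e-06, -9.99999999e-01]]), 'ft_force': array([ 0.60310954, -0.52180862, -0.00591396]), 'moment': array([ 0.00292052, -0.01384822, -0.0402977 ]), 'grip_width': 0.9979815531764891}
```

```bash
python3 - <<'E'
import cv2
for c in ("side","top"):
    a=cv2.imread(f"pics/{c}0.png"); cv2.imwrite(f"pics/{c}0b.png",cv2.resize(a,(800,600),interpolation=cv2.INTER_CUBIC))
E
```

```text
(no output)
```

View pics/top0b.png

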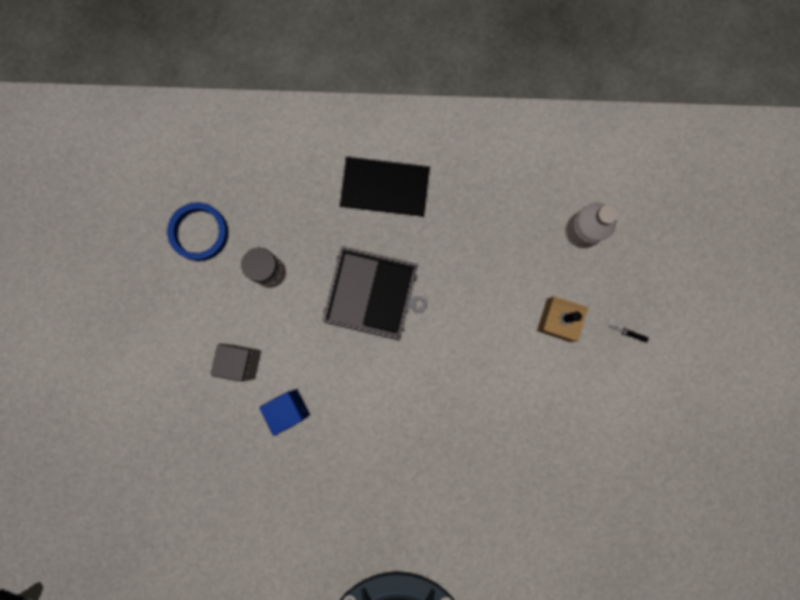

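View pics/side0b.png

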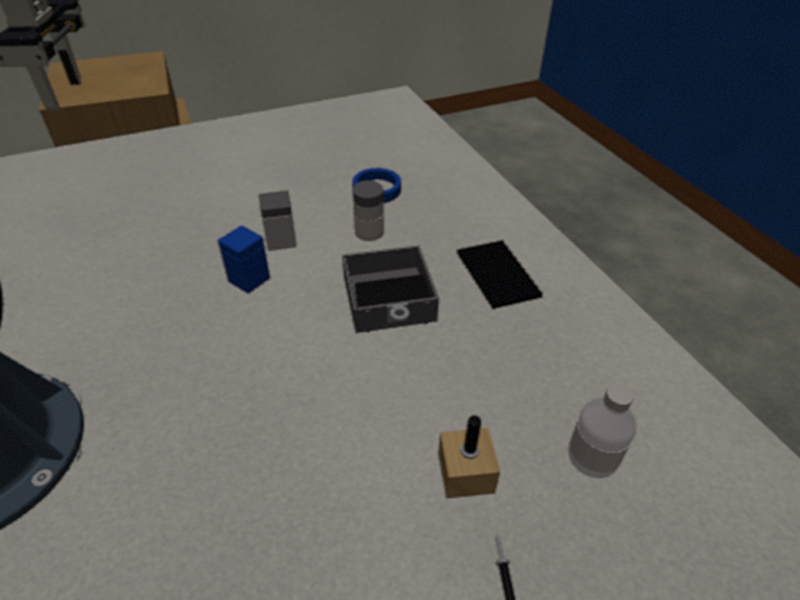

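The top view (800-px scale) shows the box at (370,294), eye at (419,304), jar at (262,265), tub at (233,362), and the stand with the upright scriber at (568,317).

Look-alikes:
- **Scriber:** upright in the block at (568,317), or a smaller loose one at (632,333). The larger one in the block is the one meant.
- **Tub:** white/grey at (233,362), or blue at (285,412). I take the white/grey one.
- **Jar:** (262,265). The bottle at (595,222) is not meant.

```bash
cat > h.py <<'E'
import numpy as np,cv2
from rig import telemetry,get_image,calibration,ctrl,nets
def cam(c,st=None):
    k=calibration(c)
    if c!="wrist": return k["camera_matrix"],k["extrinsics"]
    st=st or telemetry.get_state(); T=np.eye(4);T[:3,:3]=st["ee_rot"];T[:3,3]=st["ee_pos"]
    return k["camera_matrix"],T@k["T_tool_cam"]
def unproj(K,T,px,z):
    px=np.atleast_2d(px).astype(float); r=np.c_[px,np.ones(len(px))]@np.linalg.inv(K).T@T[:3,:3].T
    o=T[:3,3]; return (o+r*((z-o[2])/r[:,2])[:,None])[:,:2]
def proj(K,T,P):
    p=(np.atleast_2d(P)-T[:3,3])@T[:3,:3]@K.T; return p[:,:2]/p[:,2:]
def delta(target,yaw_jaw=None):
    """tool-frame cm shift to world target TCP, and az deg to bring jaw (tool y) to world yaw (mod pi)"""
    s=telemetry.get_state(); d=100*s["ee_rot"].T@(np.array(target)-s["ee_pos"])
    a=None
    if yaw_jaw is not None:
        y=s["ee_rot"][:,1]; c=np.arctan2(y[1],y[0]); e=(yaw_jaw-c+np.pi/2)%np.pi-np.pi/2; a=-np.degrees(e)
    return np.round(d,2),a,np.round(s["joints"],2),s["time_s"]
E
cat > c.py <<'E'
from h import *
K,T=cam("top"); s=.7
f=lambda p,z:np.round(unproj(K,T,np.array(p)*s,z),4)
b=f([(343,249),(416,265),(399,339),(325,321)],.05);print("box",b.tolist(),b.mean(0))
print("eye",f((419,304),.05)); 
print("jar",f((261,263),.095)); print("tub",f([(220,344),(251,348),(244,381),(212,376)],.09).tolist())
print("stand",f([(553,298),(587,305),(578,341),(545,331)],.05).tolist(), "scr top",f((575,316),.113))
print("tape",f((197,231),.02),"bottle",f((590,232),.05),"blue",f((285,412),.09))
E
python3 c.py
```

```text
box [[0.6532, 0.1053], [0.6295, -0.0167], [0.506, 0.0086], [0.5327, 0.1309]] [0.58035  0.057025]
eye [[ 0.5645 -0.0231]]
jar [[0.6196 0.2297]]
tub [[0.4906, 0.289], [0.4855, 0.2404], [0.434, 0.2488], [0.4406, 0.2988]]
stand [[0.58, -0.2456], [0.5697, -0.3024], [0.5096, -0.2871], [0.5249, -0.2323]] scr top [[ 0.5464 -0.2631]]
tape [[0.6832 0.3587]] bottle [[ 0.693  -0.3081]] blue [[0.3877 0.1831]]
```

Call:
{"name": "jog_arm", "arguments": {"deltas": [{"dx": -2.8,"dy": -0.8},{"dx": -2.8,"dy": -0.8},{"dx": -2.8,"dy": -0.8},{"dx": -2.8,"dy": -0.8},{"dx": -2.8,"dy": -0.8},{"dx": -2.8,"dy": -0.8},{"dx": -2.8,"dy": -0.8},{"dx": -2.8,"dy": -0.8}]}}

```text
$.deltas[0]: bad value
```

Call:
{"name": "jog_arm", "arguments": {"deltas": [{"dx": -2.8,"dy": -0.8},{"dx": -2.8,"dy": -0.8},{"dx": -2.8,"dy": -0.8},{"dx": -2.8,"dy": -0.8},{"dx": -2.8,"dy": -0.8},{"dx": -2.8,"dy": -0.8},{"dx": -2.8,"dy": -0.8,"az": -4.4},{"dx": -2.8,"dy": -0.8,"az": -4.4}]}}

```text
$.deltas[0]: bad value
```

```bash
cat > look.py <<'E'
import sys
from h import *
n=sys.argv[1]
import time
from rig import telemetry
st=telemetry.get_state(); im=get_image("wrist"); np.savez(f"pics/{n}.npz",im=im,pos=st["ee_pos"],rot=st["ee_rot"])
cv2.imwrite(f"pics/{n}.png",cv2.resize(im[:,:,::-1],(800,600),interpolation=cv2.INTER_CUBIC))
print(st["ee_pos"],np.abs(st["joint_vel"]).max())
E
python3 look.py w1
```

```text
[0.18586944 0.51761797 0.21864283] 0.0020155636512256218
```

View pics/w1.png

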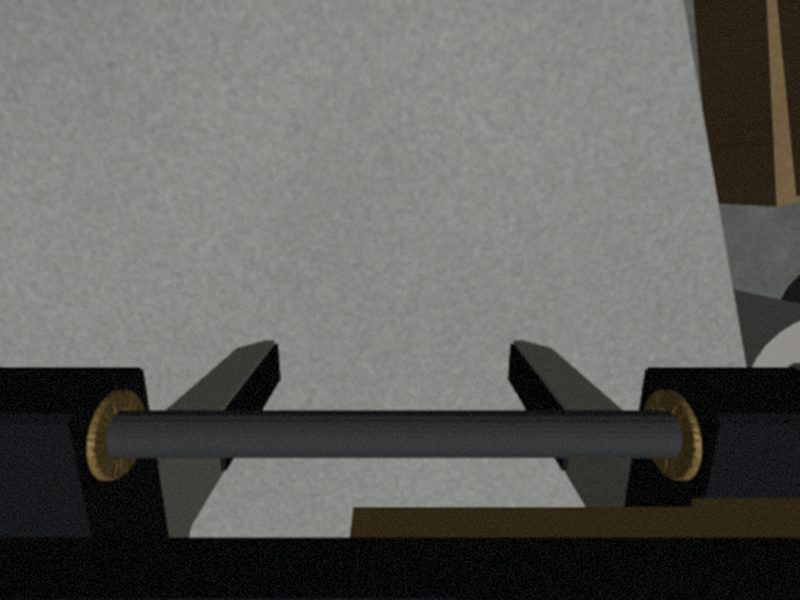

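Call:
{"name": "jog_arm", "arguments": {"deltas": [{"dx": -2.8,"dy": -0.8,"dz": 0,"ax": 0,"ay": 0,"az": 0},{"dx": -2.8,"dy": -0.8,"dz": 0,"ax": 0,"ay": 0,"az": 0},{"dx": -2.8,"dy": -0.8,"dz": 0,"ax": 0,"ay": 0,"az": 0},{"dx": -2.8,"dy": -0.8,"dz": 0,"ax": 0,"ay": 0,"az": 0},{"dx": -2.8,"dy": -0.8,"dz": 0,"ax": 0,"ay": 0,"az": 0},{"dx": -2.8,"dy": -0.8,"dz": 0,"ax": 0,"ay": 0,"az": 0},{"dx": -2.8,"dy": -0.8,"dz": 0,"ax": 0,"ay": 0,"az": 0},{"dx": -2.8,"dy": -0.8,"dz": 0,"ax": 0,"ay": 0,"az": 0}]}}

```text
time_s: 1.82
ee_pos: [0.3761, 0.3807, 0.2187]
ee_rot: [[-0.941, 0.338, 0.0], [0.338, 0.941, 0.0], [-0.0, 0.0, -1.0]]
ft_force: [0.3, -0.2, -1.0]
grip_width: 1.001
```

Call:
{"name": "jog_arm", "arguments": {"deltas": [{"dx": -3.1,"dy": -0.6,"dz": 0,"ax": 0,"ay": 0,"az": 0},{"dx": -3.1,"dy": -0.6,"dz": 0,"ax": 0,"ay": 0,"az": 0},{"dx": -3.1,"dy": -0.6,"dz": 0,"ax": 0,"ay": 0,"az": 0},{"dx": -3.1,"dy": -0.6,"dz": 0,"ax": 0,"ay": 0,"az": 0},{"dx": -3.1,"dy": -0.6,"dz": 0,"ax": 0,"ay": 0,"az": 0},{"dx": -3.1,"dy": -0.6,"dz": 0,"ax": 0,"ay": 0,"az": 0},{"dx": -3.1,"dy": -0.6,"dz": 0,"ax": 0,"ay": 0,"az": -4.4},{"dx": -3.1,"dy": -0.6,"dz": 0,"ax": 0,"ay": 0,"az": -4.4}]}}

```text
time_s: 2.48
ee_pos: [0.5946, 0.2536, 0.2186]
ee_rot: [[-0.982, 0.187, -0.0], [0.187, 0.982, -0.0], [0.0, -0.0, -1.0]]
ft_force: [0.4, -0.1, 0.7]
grip_width: 1.0
```

Call:
{"name": "jog_arm", "arguments": {"deltas": [{"dx": 0,"dy": 0,"dz": 0,"ax": 0,"ay": 0,"az": 0},{"dx": 0,"dy": 0,"dz": 0,"ax": 0,"ay": 0,"az": 0}]}}

```text
time_s: 2.65
ee_pos: [0.5941, 0.2539, 0.218]
ee_rot: [[-0.981, 0.192, -0.001], [0.192, 0.981, -0.0], [0.001, -0.0, -1.0]]
ft_force: [-1.0, -0.2, -0.8]
grip_width: 0.999
```

```bash
python3 look.py w2; python3 - <<'E'
from h import *
for t in ("jar","tub","box","stone","stand"):
    for d in nets.regions_of(t,"wrist")[:3]: 
        m=d["mask"]; r,c=np.nonzero(m); print(t,np.round(d["position"]),round(d["confidence"],2),c.min(),c.max(),r.min(),r.max())
E
```

```text
[0.59409901 0.25393357 0.21804412] 0.03719009130240095
jar [265. 222.] 0.88 236 289 188 256
tub [269.  60.] 0.63 239 299 23 99
tub [180.  16.] 0.61 133 214 0 49
box [131. 207.] 0.74 20 179 156 271
stone [ 90. 211.] 0.79 50 127 165 260
stand [264. 223.] 0.33 236 289 189 256
```

View pics/w2.png

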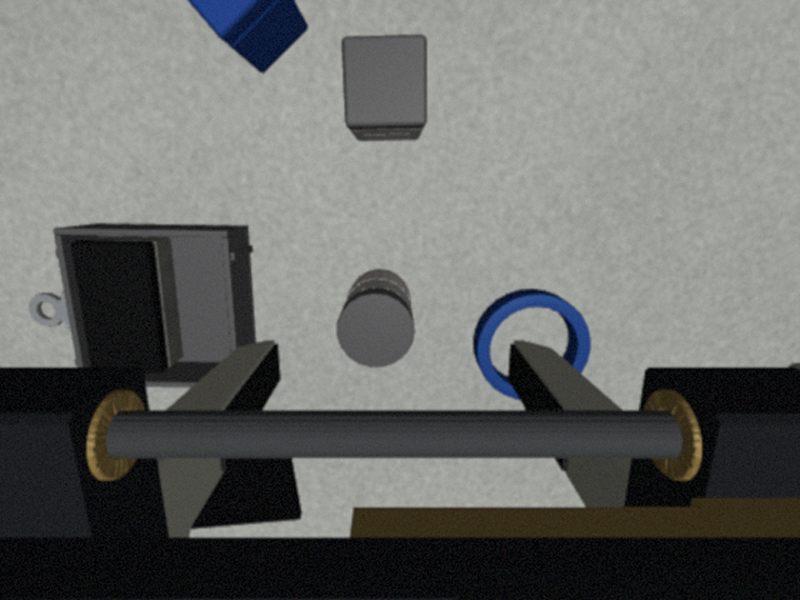

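```bash
cat > m.py <<'E'
from h import *
d=np.load("pics/w2.npz"); K=calibration("wrist")["camera_matrix"]
T=np.eye(4);T[:3,:3]=d["rot"];T[:3,3]=d["pos"];T=T@calibration("wrist")["T_tool_cam"]
f=lambda p,z:np.round(unproj(K,T,np.array(p)*.7,z),4)
print("jar",f((376,327),.095),"edges",f([(337,327),(414,327),(376,366)],.095).tolist())
t=f([(343.5,37),(426.5,36),(425.5,125),(346,126)],.09);print("tub",t.tolist(),t.mean(0))
b=f([(56,229),(248,226.5),(254,384.5)],.05);print("box",b.tolist(),(b[0]+b[2])/2)
print("eye",f((48,308.5),.05),"stone",f([(72,240),(153,240),(168,371),(83,368)],.045).tolist())
im=d["im"];
c=im[130:300,10:310]; cv2.imwrite("pics/w2c.png",cv2.resize(c[:,:,::-1],(800,453),interpolation=cv2.INTER_CUBIC))
E
python3 m.py
```

```text
jar [[0.6171 0.2364]] edges [[0.6119, 0.2099], [0.6221, 0.2622], [0.6454, 0.2305]]
tub [[0.436, 0.2538], [0.4451, 0.3028], [0.4942, 0.2934], [0.4852, 0.2443]] [0.465125 0.273575]
box [[0.5082, 0.0102], [0.5345, 0.1531], [0.6604, 0.1225]] [0.5843  0.06635]
eye [[ 0.5659 -0.0198]] stone [[0.5183, 0.0152], [0.5303, 0.0766], [0.6368, 0.0533], [0.6205, -0.0153]]
```

View pics/w2c.png

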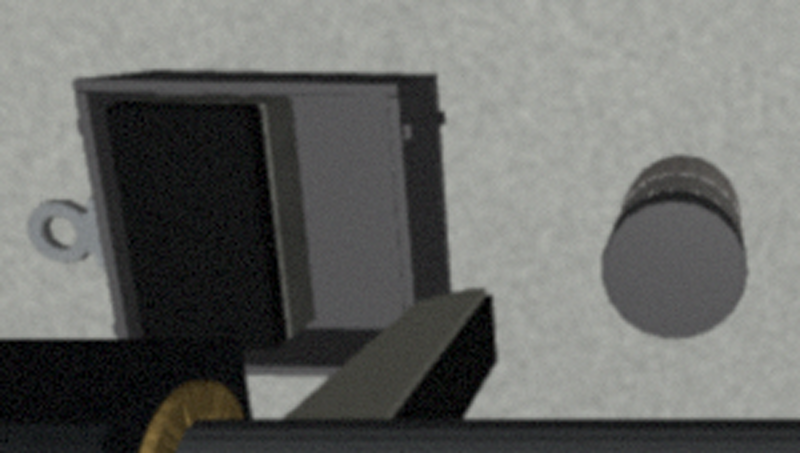

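Call:
{"name": "jog_arm", "arguments": {"deltas": [{"dx": -1.6,"dy": -3.25,"dz": 0.5,"ax": 0,"ay": 0,"az": 0},{"dx": -1.6,"dy": -3.25,"dz": 0.5,"ax": 0,"ay": 0,"az": 0},{"dx": -1.6,"dy": -3.25,"dz": 0.5,"ax": 0,"ay": 0,"az": 0},{"dx": -1.6,"dy": -3.25,"dz": 0.5,"ax": 0,"ay": 0,"az": 0},{"dx": -1.6,"dy": -3.25,"dz": 0.5,"ax": 0,"ay": 0,"az": 0},{"dx": -1.6,"dy": -3.25,"dz": 0.5,"ax": 0,"ay": 0,"az": 0},{"dx": 0,"dy": 0,"dz": 0,"ax": 0,"ay": 0,"az": 0},{"dx": 0,"dy": 0,"dz": 0,"ax": 0,"ay": 0,"az": 0}]}}

```text
time_s: 3.62
ee_pos: [0.6505, 0.0441, 0.1884]
ee_rot: [[-0.981, 0.192, -0.001], [0.192, 0.981, 0.0], [0.001, -0.0, -1.0]]
ft_force: [0.8, 1.1, -0.2]
grip_width: 1.002
```

```bash
python3 look.py w3
```

```text
[0.65046443 0.04406416 0.18841271] 0.04753989513472458
```

View pics/w3.png

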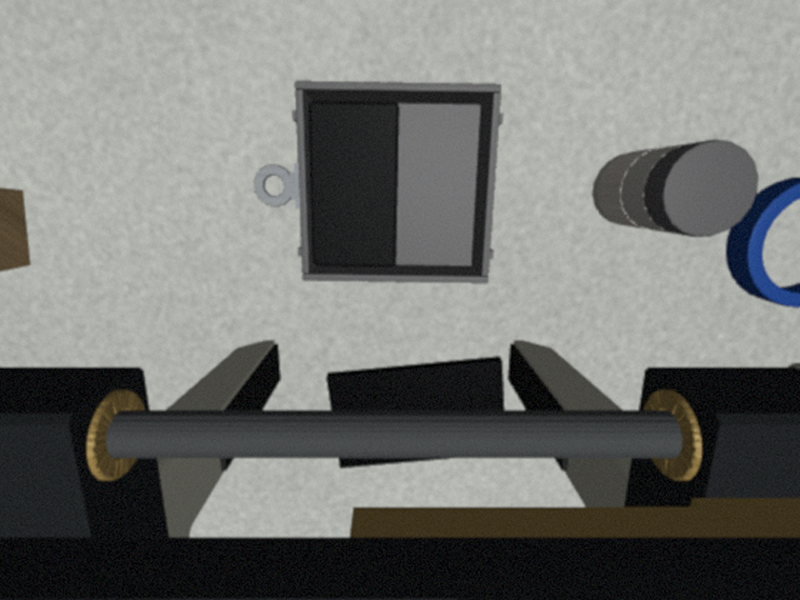

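```bash
cat > m3.py <<'E'
from h import *
from scipy.optimize import least_squares
d=np.load("pics/w3.npz"); K=calibration("wrist")["camera_matrix"]
T=np.eye(4);T[:3,:3]=d["rot"];T[:3,3]=d["pos"];T=T@calibration("wrist")["T_tool_cam"]
f=lambda p,z:unproj(K,T,np.array(p)*.7,z)
loc=np.array([(-.065,-.066),(-.065,.066),(.065,.066),(.065,-.066),(0,-.083)])
obs=f([(296.5,82),(500.5,85),(490,282.5),(303,280),(275,184.5)],.05)
def m(p): c,s=np.cos(p[2]),np.sin(p[2]); return p[:2]+loc@np.array([[c,s],[-s,c]])
r=least_squares(lambda p:(m(p)-obs).ravel(),[.58,.06,-.19])
x,y,a=r.x;print("box",np.round(r.x,4),"resid mm\n",np.round(1e3*r.fun.reshape(-1,2),1))
c,s=np.cos(a),np.sin(a);tol=lambda q:np.round(1e3*(q-[x,y])@np.array([[c,-s],[s,c]]),1)
print("stone top box frame",tol(f([(309,102),(397,103),(396,266),(311,264)],.045)).tolist())
print("jar",f((711,188),.095))
w=lambda q:np.round([x+c*q[0]-s*q[1],y+s*q[0]+c*q[1]],4)
print("eye",w((0,-.083)),"jar slot",w((.0315,.030)),"tub slot",w((-.031,.0305)))
print(np.degrees(a))
E
python3 m3.py
```

```text
box [ 0.5846  0.0593 -0.2077] resid mm
 [[-1.  -0.4]
 [-0.6  1.7]
 [ 0.4 -0.6]
 [ 0.6  0. ]
 [ 0.7 -0.7]]
stone top box frame [[-53.3, -58.7], [-53.4, -1.2], [54.4, -0.3], [53.8, -61.0]]
jar [[0.61952286 0.23501275]]
eye [ 0.5675 -0.0219] jar slot [0.6216 0.0822] tub slot [0.5605 0.0955]
-11.899942737734431
```

Call:
{"name": "jog_arm", "arguments": {"deltas": [{"dx": 1.15,"dy": 3.03,"dz": 0,"ax": 0,"ay": 0,"az": 0},{"dx": 1.15,"dy": 3.03,"dz": 0,"ax": 0,"ay": 0,"az": 0},{"dx": 1.15,"dy": 3.03,"dz": 0,"ax": 0,"ay": 0,"az": 0},{"dx": 1.15,"dy": 3.03,"dz": 0,"ax": 0,"ay": 0,"az": 0},{"dx": 1.15,"dy": 3.03,"dz": 0,"ax": 0,"ay": 0,"az": 0},{"dx": 1.15,"dy": 3.03,"dz": 0,"ax": 0,"ay": 0,"az": 0.8},{"dx": 0,"dy": 0,"dz": 1.0,"ax": 0,"ay": 0,"az": 0},{"dx": 0,"dy": 0,"dz": 1.0,"ax": 0,"ay": 0,"az": 0}]}}

```text
time_s: 4.33
ee_pos: [0.6164, 0.2396, 0.1688]
ee_rot: [[-0.98, 0.199, 0.001], [0.199, 0.98, 0.0], [-0.001, 0.001, -1.0]]
ft_force: [0.0, -0.4, 0.2]
grip_width: 1.0
```

Call:
{"name": "jog_arm", "arguments": {"deltas": [{"dx": 0,"dy": 0,"dz": 2.5,"ax": 0,"ay": 0,"az": 0},{"dx": 0,"dy": 0,"dz": 2.5,"ax": 0,"ay": 0,"az": 0},{"dx": 0,"dy": 0,"dz": 2.5,"ax": 0,"ay": 0,"az": 0},{"dx": 0,"dy": 0,"dz": 2.5,"ax": 0,"ay": 0,"az": 0},{"dx": 0,"dy": 0,"dz": 1.3,"ax": 0,"ay": 0,"az": 0},{"dx": 0,"dy": 0,"dz": 0,"ax": 0,"ay": 0,"az": 0},{"dx": 0,"dy": 0,"dz": 0,"ax": 0,"ay": 0,"az": 0}]}}

```text
time_s: 4.92
ee_pos: [0.6174, 0.2365, 0.0558]
ee_rot: [[-0.979, 0.204, -0.0], [0.204, 0.979, -0.0], [0.0, -0.0, -1.0]]
ft_force: [0.9, -0.2, -0.1]
grip_width: 0.998
```

Call:
{"name": "jog_arm", "arguments": {"deltas": [{"dx": 0,"dy": 0,"dz": 0,"ax": 0,"ay": 0,"az": 0},{"dx": 0,"dy": 0,"dz": 0,"ax": 0,"ay": 0,"az": 0},{"dx": 0,"dy": 0,"dz": 0,"ax": 0,"ay": 0,"az": 0},{"dx": 0,"dy": 0,"dz": 0,"ax": 0,"ay": 0,"az": 0},{"dx": 0,"dy": 0,"dz": 0,"ax": 0,"ay": 0,"az": 0},{"dx": 0,"dy": 0,"dz": 0,"ax": 0,"ay": 0,"az": 0},{"dx": 0,"dy": 0,"dz": 0,"ax": 0,"ay": 0,"az": 0},{"dx": 0,"dy": 0,"dz": 0,"ax": 0,"ay": 0,"az": 0}], "claw": 0.45, "grip_force": 25}}

```text
time_s: 5.58
ee_pos: [0.6175, 0.2367, 0.0558]
ee_rot: [[-0.979, 0.204, 0.0], [0.204, 0.979, 0.0], [-0.0, 0.0, -1.0]]
ft_force: [-1.0, -1.0, 2.3]
grip_width: 0.585
```

Call:
{"name": "jog_arm", "arguments": {"deltas": [{"dx": 0,"dy": 0,"dz": -1.0,"ax": 0,"ay": 0,"az": 0},{"dx": 0,"dy": 0,"dz": -2.0,"ax": 0,"ay": 0,"az": 0},{"dx": 0,"dy": 0,"dz": -2.5,"ax": 0,"ay": 0,"az": 0},{"dx": 0,"dy": 0,"dz": -2.0,"ax": 0,"ay": 0,"az": 0},{"dx": 0,"dy": 0,"dz": -1.0,"ax": 0,"ay": 0,"az": 0},{"dx": 0,"dy": 0,"dz": 0,"ax": 0,"ay": 0,"az": 0}]}}

```text
time_s: 6.08
ee_pos: [0.6184, 0.2371, 0.1432]
ee_rot: [[-0.979, 0.204, 0.004], [0.204, 0.979, 0.001], [-0.003, 0.002, -1.0]]
ft_force: [0.3, 0.4, -1.6]
grip_width: 0.589
```

Call:
{"name": "jog_arm", "arguments": {"deltas": [{"dx": -0.3,"dy": -1.0,"dz": 0,"ax": 0,"ay": 0,"az": 0},{"dx": -0.55,"dy": -2.5,"dz": 0,"ax": 0,"ay": 0,"az": 0},{"dx": -0.7,"dy": -3.0,"dz": 0,"ax": 0,"ay": 0,"az": 0},{"dx": -0.7,"dy": -3.0,"dz": 0,"ax": 0,"ay": 0,"az": 0},{"dx": -0.6,"dy": -3.0,"dz": 0,"ax": 0,"ay": 0,"az": 0},{"dx": -0.4,"dy": -1.5,"dz": 0,"ax": 0,"ay": 0,"az": 0},{"dx": -0.3,"dy": -1.0,"dz": 0,"ax": 0,"ay": 0,"az": 0},{"dx": 0,"dy": 0,"dz": 0,"ax": 0,"ay": 0,"az": 0}]}}

```text
time_s: 6.75
ee_pos: [0.6214, 0.0809, 0.1397]
ee_rot: [[-0.979, 0.206, -0.001], [0.206, 0.979, -0.0], [0.001, -0.001, -1.0]]
ft_force: [-0.1, 0.3, -2.1]
grip_width: 0.586
```

Call:
{"name": "jog_arm", "arguments": {"deltas": [{"dx": 0,"dy": 0,"dz": 0.5,"ax": 0,"ay": 0,"az": 0},{"dx": 0,"dy": 0,"dz": 0.5,"ax": 0,"ay": 0,"az": 0},{"dx": 0,"dy": 0,"dz": 0,"ax": 0,"ay": 0,"az": 0}]}}

```text
time_s: 7.0
ee_pos: [0.6208, 0.0838, 0.129]
ee_rot: [[-0.979, 0.202, -0.002], [0.202, 0.979, 0.0], [0.002, -0.0, -1.0]]
ft_force: [0.3, 0.4, -3.1]
grip_width: 0.592
```

```bash
python3 look.py w4; python3 -c "
import cv2;from h import *
im=get_image('side');cv2.imwrite('pics/s4.png',im[:,:,::-1])
a=cv2.imread('pics/w4.png')[30:430,150:650];b=cv2.resize(im[110:260,200:340,::-1],(373,400),interpolation=cv2.INTER_CUBIC)
v=cv2.hconcat([a,b]);cv2.imwrite('pics/v4.png',cv2.resize(v,(800,int(400*800/v.shape[1]))))"
```

```text
[0.62083265 0.08384209 0.12904157] 0.01979481774096683
```

View pics/v4.png

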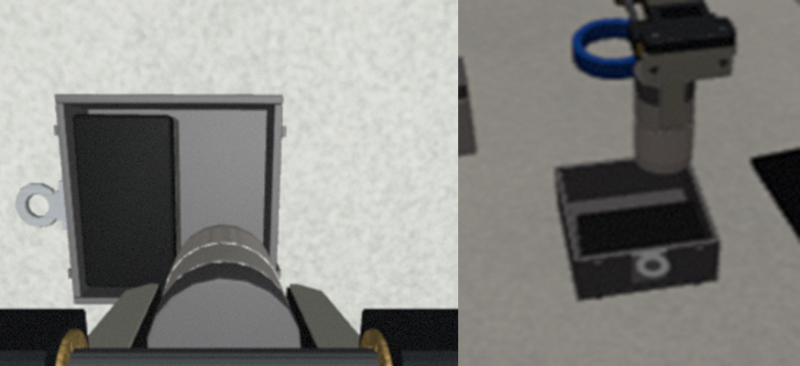

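```bash
cat > m4.py <<'E'
from h import *
from scipy.optimize import least_squares
d=np.load("pics/w4.npz"); K=calibration("wrist")["camera_matrix"]
T=np.eye(4);T[:3,:3]=d["rot"];T[:3,3]=d["pos"];T=T@calibration("wrist")["T_tool_cam"]
q=np.array([(55.5,95),(284,94.5),(39,204.5),(74.5,302)])*873/800+[150,30]
loc=np.array([(-.065,-.066),(-.065,.066),(0,-.083),(.065,-.066)])
obs=unproj(K,T,q*.7,.05)
def m(p): c,s=np.cos(p[2]),np.sin(p[2]); return p[:2]+loc@np.array([[c,s],[-s,c]])
r=least_squares(lambda p:(m(p)-obs).ravel(),[.58,.06,-.19]);x,y,a=r.x
print(np.round(r.x,4),np.degrees(a),np.round(1e3*r.fun,1))
c,s=np.cos(a),np.sin(a)
print("tcp in box mm",np.round(1e3*(d["pos"][:2]-[x,y])@np.array([[c,-s],[s,c]]),1))
# jar base circle projected vs picture (rim rows in v4 px)
t=np.linspace(0,2*np.pi,60); zb=d["pos"][2]-.0558
P=np.c_[d["pos"][0]+.0275*np.cos(t),d["pos"][1]+.0275*np.sin(t),0*t+zb]
p=(proj(K,T,P)/.7-[150,30])*800/873; print("jar base bbox v4",p.min(0),p.max(0))
E
python3 m4.py
```

```text
[ 0.5839  0.0596 -0.2108] -12.077849919923613 [-1.4  0.3 -0.2  0.8  0.1 -0.8  1.4 -0.4]
tcp in box mm [31.  31.5]
jar base bbox v4 [176.44864381 218.50879139] [271.88502255 309.89229101]
```

```bash
cat >> m4.py <<'E'
im=d["im"].astype(int).mean(2)
cx,_=(np.array([224,226])*873/800+[150,30])*.7
for r in range(165,190): print(r, round(im[r,int(cx)-3:int(cx)+4].mean(),1),end="; ")
print("\nv4 row of r: (r/.7-30)*.916"); print(((226/.916)+30)*.7,((218.5/.916)+30)*.7)
lid=np.c_[P[:,:2],0*t+zb+.095]; p=proj(K,T,lid)/.7; print("lid bbox 800",p.min(0),p.max(0))
E
python3 m4.py|tail -4
python3 -c "
import cv2
a=cv2.imread('pics/w4.png')[180:430,280:500];cv2.imwrite('pics/w4d.png',cv2.resize(a,None,fx=2.4,fy=2.4,interpolation=2))"
```

```text
165 135.2; 166 134.1; 167 135.0; 168 133.1; 169 133.8; 170 133.1; 171 132.1; 172 133.4; 173 132.9; 174 133.2; 175 132.8; 176 132.1; 177 132.6; 178 133.3; 179 132.5; 180 131.6; 181 132.0; 182 131.0; 183 130.0; 184 131.8; 185 131.2; 186 130.6; 187 130.7; 188 130.0; 189 130.3; 
v4 row of r: (r/.7-30)*.916
193.70742358078604 187.9759825327511
lid bbox 800 [308.56413052 324.42045942] [481.50416336 481.70750614]
```

View pics/w4d.png

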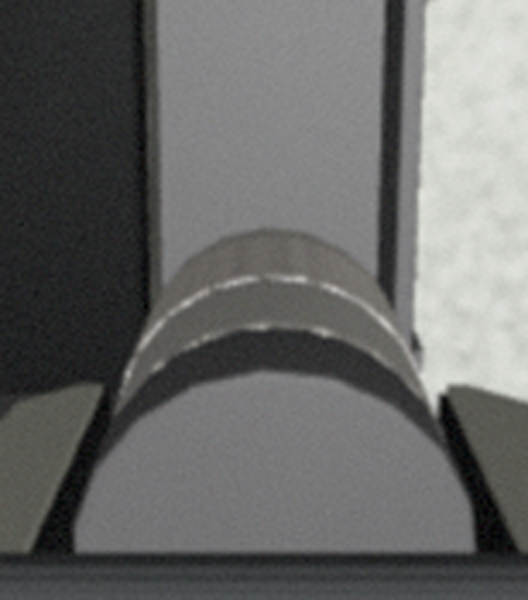

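Call:
{"name": "jog_arm", "arguments": {"deltas": [{"dx": 0.34,"dy": 0,"dz": 0,"ax": 0,"ay": 0,"az": 0},{"dx": 0,"dy": 0,"dz": 0.6,"ax": 0,"ay": 0,"az": 0},{"dx": 0,"dy": 0,"dz": 0.6,"ax": 0,"ay": 0,"az": 0},{"dx": 0,"dy": 0,"dz": 0.6,"ax": 0,"ay": 0,"az": 0},{"dx": 0,"dy": 0,"dz": 0.6,"ax": 0,"ay": 0,"az": 0},{"dx": 0,"dy": 0,"dz": 0.6,"ax": 0,"ay": 0,"az": 0},{"dx": 0,"dy": 0,"dz": 0,"ax": 0,"ay": 0,"az": 0}]}}

```text
time_s: 7.68
ee_pos: [0.6176, 0.0832, 0.099]
ee_rot: [[-0.979, 0.204, -0.002], [0.204, 0.979, -0.0], [0.002, -0.001, -1.0]]
ft_force: [0.1, 0.1, -2.4]
grip_width: 0.591
```

Call:
{"name": "jog_arm", "arguments": {"deltas": [{"dx": 0,"dy": 0,"dz": 0.6,"ax": 0,"ay": 0,"az": 0},{"dx": 0,"dy": 0,"dz": 0.6,"ax": 0,"ay": 0,"az": 0},{"dx": 0,"dy": 0,"dz": 0.6,"ax": 0,"ay": 0,"az": 0},{"dx": 0,"dy": 0,"dz": 0.6,"ax": 0,"ay": 0,"az": 0},{"dx": 0,"dy": 0,"dz": 0,"ax": 0,"ay": 0,"az": 0},{"dx": 0,"dy": 0,"dz": 0,"ax": 0,"ay": 0,"az": 0}]}}

```text
time_s: 8.18
ee_pos: [0.6181, 0.0833, 0.0762]
ee_rot: [[-0.979, 0.204, -0.001], [0.204, 0.979, -0.0], [0.001, -0.0, -1.0]]
ft_force: [-0.6, -0.2, -2.2]
grip_width: 0.59
```

Call:
{"name": "jog_arm", "arguments": {"deltas": [{"dx": 0,"dy": 0,"dz": 0.3,"ax": 0,"ay": 0,"az": 0},{"dx": 0,"dy": 0,"dz": 0.3,"ax": 0,"ay": 0,"az": 0},{"dx": 0,"dy": 0,"dz": 0.2,"ax": 0,"ay": 0,"az": 0},{"dx": 0,"dy": 0,"dz": 0.2,"ax": 0,"ay": 0,"az": 0},{"dx": 0,"dy": 0,"dz": 0.2,"ax": 0,"ay": 0,"az": 0},{"dx": 0,"dy": 0,"dz": 0.1,"ax": 0,"ay": 0,"az": 0},{"dx": 0,"dy": 0,"dz": 0,"ax": 0,"ay": 0,"az": 0}]}}

```text
time_s: 8.77
ee_pos: [0.6181, 0.0833, 0.0633]
ee_rot: [[-0.979, 0.204, -0.0], [0.204, 0.979, -0.0], [0.0, -0.0, -1.0]]
ft_force: [-1.5, 0.3, -1.7]
grip_width: 0.59
```

Call:
{"name": "jog_arm", "arguments": {"deltas": [{"dx": 0,"dy": 0,"dz": 0.1,"ax": 0,"ay": 0,"az": 0},{"dx": 0,"dy": 0,"dz": 0.1,"ax": 0,"ay": 0,"az": 0},{"dx": 0,"dy": 0,"dz": 0,"ax": 0,"ay": 0,"az": 0},{"dx": 0,"dy": 0,"dz": 0,"ax": 0,"ay": 0,"az": 0}]}}

```text
time_s: 9.1
ee_pos: [0.6182, 0.0833, 0.0616]
ee_rot: [[-0.979, 0.204, -0.0], [0.204, 0.979, 0.0], [0.0, 0.0, -1.0]]
ft_force: [-0.2, 0.1, -2.6]
grip_width: 0.588
```

Call:
{"name": "jog_arm", "arguments": {"deltas": [{"dx": 0,"dy": 0,"dz": 0.06,"ax": 0,"ay": 0,"az": 0},{"dx": 0,"dy": 0,"dz": 0.06,"ax": 0,"ay": 0,"az": 0},{"dx": 0,"dy": 0,"dz": 0,"ax": 0,"ay": 0,"az": 0},{"dx": 0,"dy": 0,"dz": 0,"ax": 0,"ay": 0,"az": 0}]}}

```text
time_s: 9.43
ee_pos: [0.6184, 0.0833, 0.0608]
ee_rot: [[-0.979, 0.204, 0.0], [0.204, 0.979, -0.0], [-0.0, 0.0, -1.0]]
ft_force: [-0.7, -0.2, 2.6]
grip_width: 0.586
```

Call:
{"name": "jog_arm", "arguments": {"deltas": [{"dx": 0,"dy": 0,"dz": 0,"ax": 0,"ay": 0,"az": 0},{"dx": 0,"dy": 0,"dz": 0,"ax": 0,"ay": 0,"az": 0},{"dx": 0,"dy": 0,"dz": 0,"ax": 0,"ay": 0,"az": 0},{"dx": 0,"dy": 0,"dz": 0,"ax": 0,"ay": 0,"az": 0},{"dx": 0,"dy": 0,"dz": 0,"ax": 0,"ay": 0,"az": 0}], "claw": 1.0}}

```text
time_s: 9.85
ee_pos: [0.6182, 0.0834, 0.0604]
ee_rot: [[-0.979, 0.204, -0.0], [0.204, 0.979, 0.0], [0.0, -0.0, -1.0]]
ft_force: [-0.2, 0.5, -0.2]
grip_width: 0.9
```

Call:
{"name": "jog_arm", "arguments": {"deltas": [{"dx": 0,"dy": 0,"dz": -1.0,"ax": 0,"ay": 0,"az": 0},{"dx": 0,"dy": 0,"dz": -2.5,"ax": 0,"ay": 0,"az": 0},{"dx": 0,"dy": 0,"dz": -2.5,"ax": 0,"ay": 0,"az": 0},{"dx": 0,"dy": 0,"dz": -2.5,"ax": 0,"ay": 0,"az": 0},{"dx": 0,"dy": 0,"dz": -2.5,"ax": 0,"ay": 0,"az": 0},{"dx": 0,"dy": 0,"dz": 0,"ax": 0,"ay": 0,"az": 0}]}}

```text
time_s: 10.35
ee_pos: [0.6205, 0.0835, 0.1764]
ee_rot: [[-0.979, 0.204, 0.008], [0.204, 0.979, 0.0], [-0.008, 0.002, -1.0]]
ft_force: [0.9, 0.1, 1.0]
grip_width: 0.999
```

Call:
{"name": "jog_arm", "arguments": {"deltas": [{"dx": 2.4,"dy": 1.95,"dz": 0,"ax": 0,"ay": 0,"az": 0},{"dx": 2.4,"dy": 1.95,"dz": 0,"ax": 0,"ay": 0,"az": 0},{"dx": 2.4,"dy": 1.95,"dz": 0,"ax": 0,"ay": 0,"az": 0},{"dx": 2.4,"dy": 1.95,"dz": 0,"ax": 0,"ay": 0,"az": 0},{"dx": 2.4,"dy": 1.95,"dz": 0,"ax": 0,"ay": 0,"az": 0},{"dx": 2.4,"dy": 1.95,"dz": 0,"ax": 0,"ay": 0,"az": 0},{"dx": 2.4,"dy": 1.95,"dz": 0,"ax": 0,"ay": 0,"az": 0},{"dx": 0,"dy": 0,"dz": 0,"ax": 0,"ay": 0,"az": 0}]}}

```text
time_s: 11.02
ee_pos: [0.4786, 0.2542, 0.1707]
ee_rot: [[-0.98, 0.201, -0.001], [0.201, 0.98, 0.001], [0.001, 0.0, -1.0]]
ft_force: [1.0, 0.6, 0.1]
grip_width: 0.999
```

```bash
python3 look.py w5; python3 -c "
from h import *
for d in nets.regions_of('tub','wrist'): 
  m=d['mask'].astype(np.uint8);c=max(cv2.findContours(m,0,2)[0],key=cv2.contourArea);print(d['confidence'],d['position'],cv2.minAreaRect(c))
print(delta([.4651,.2736,.055],np.radians(79)))"
```

```text
[0.47864233 0.25417887 0.17069226] 0.08296302649328721
0.59 [177.2, 117.2] ((179.25001525878906, 119.25000762939453), (84.14570617675781, 74.95331573486328), 45.0)
0.56 [293.4, 190.9] ((294.41162109375, 188.69973754882812), (70.19032287597656, 64.2616958618164), 88.66777801513672)
(array([ 2.02,  1.81, 11.58]), np.float64(-0.6433557544399184), array([ 0.4 ,  0.39,  1.72, -0.  ,  1.03, -0.97]), 11.1167)
```

View pics/w5.png

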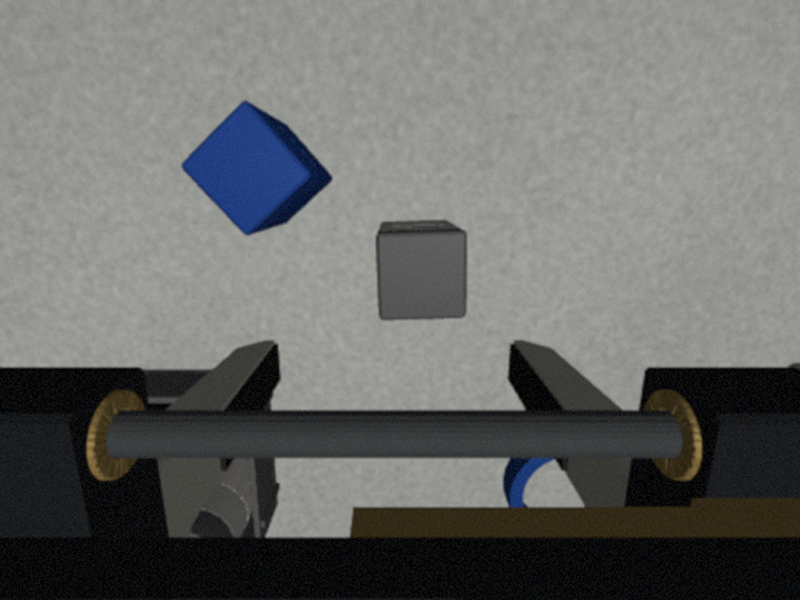

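```bash
python3 - <<'E'
from h import *
d=np.load("pics/w5.npz"); K=calibration("wrist")["camera_matrix"]
T=np.eye(4);T[:3,:3]=d["rot"];T[:3,3]=d["pos"];T=T@calibration("wrist")["T_tool_cam"]
t=unproj(K,T,np.array([(376.5,233),(466.5,231),(466.5,317.5),(379,319.5)])*.7,.09)
m=t.mean(0);print(t.round(4).tolist(),m); e=t[1]-t[0]+t[2]-t[3];print(np.degrees(np.arctan2(e[1],e[0])),np.linalg.norm(t[1]-t[0]),np.linalg.norm(t[2]-t[1]))
print(delta([*m,.055],np.arctan2(e[1],e[0])))
E
```

```text
[[0.4345, 0.253], [0.4436, 0.3025], [0.4933, 0.2943], [0.4842, 0.2438]] [0.4639025  0.27338649]
79.66630992481323 0.05027914097963217 0.05043057909859584
(array([ 2.13,  1.76, 11.58]), np.float64(-1.3096656792531565), array([ 0.4 ,  0.39,  1.72, -0.  ,  1.03, -0.97]), 11.1167)
```

Call:
{"name": "jog_arm", "arguments": {"deltas": [{"dx": 1.1,"dy": 0.9,"dz": 0,"ax": 0,"ay": 0,"az": 0},{"dx": 1.05,"dy": 0.86,"dz": 0,"ax": 0,"ay": 0,"az": -1.3},{"dx": 0,"dy": 0,"dz": 2.5,"ax": 0,"ay": 0,"az": 0},{"dx": 0,"dy": 0,"dz": 2.5,"ax": 0,"ay": 0,"az": 0},{"dx": 0,"dy": 0,"dz": 2.5,"ax": 0,"ay": 0,"az": 0},{"dx": 0,"dy": 0,"dz": 2.5,"ax": 0,"ay": 0,"az": 0},{"dx": 0,"dy": 0,"dz": 1.6,"ax": 0,"ay": 0,"az": 0},{"dx": 0,"dy": 0,"dz": 0,"ax": 0,"ay": 0,"az": 0}]}}

```text
time_s: 11.78
ee_pos: [0.4627, 0.2717, 0.0515]
ee_rot: [[-0.983, 0.181, -0.005], [0.181, 0.983, -0.002], [0.004, -0.003, -1.0]]
ft_force: [-0.5, -1.0, 0.2]
grip_width: 0.999
```

Call:
{"name": "jog_arm", "arguments": {"deltas": [{"dx": 0,"dy": 0,"dz": 0,"ax": 0,"ay": 0,"az": 0},{"dx": 0,"dy": 0,"dz": 0,"ax": 0,"ay": 0,"az": 0},{"dx": 0,"dy": 0,"dz": 0,"ax": 0,"ay": 0,"az": 0},{"dx": 0,"dy": 0,"dz": 0,"ax": 0,"ay": 0,"az": 0},{"dx": 0,"dy": 0,"dz": 0,"ax": 0,"ay": 0,"az": 0},{"dx": 0,"dy": 0,"dz": 0,"ax": 0,"ay": 0,"az": 0},{"dx": 0,"dy": 0,"dz": 0,"ax": 0,"ay": 0,"az": 0},{"dx": 0,"dy": 0,"dz": 0,"ax": 0,"ay": 0,"az": 0}], "claw": 0.4, "grip_force": 25}}

```text
time_s: 12.45
ee_pos: [0.4643, 0.2729, 0.0547]
ee_rot: [[-0.983, 0.181, 0.0], [0.181, 0.983, 0.0], [-0.0, 0.0, -1.0]]
ft_force: [0.7, 0.7, 2.6]
grip_width: 0.558
```

Call:
{"name": "jog_arm", "arguments": {"deltas": [{"dx": 0,"dy": 0,"dz": -1.0,"ax": 0,"ay": 0,"az": 0},{"dx": 0,"dy": 0,"dz": -2.0,"ax": 0,"ay": 0,"az": 0},{"dx": 0,"dy": 0,"dz": -2.5,"ax": 0,"ay": 0,"az": 0},{"dx": 0,"dy": 0,"dz": -2.5,"ax": 0,"ay": 0,"az": 0},{"dx": 0,"dy": 0,"dz": -1.5,"ax": 0,"ay": 0,"az": 0},{"dx": 0,"dy": 0,"dz": -1.0,"ax": 0,"ay": 0,"az": 0},{"dx": 0,"dy": 0,"dz": 0,"ax": 0,"ay": 0,"az": 0}]}}

```text
time_s: 13.03
ee_pos: [0.4648, 0.2731, 0.1616]
ee_rot: [[-0.983, 0.181, 0.003], [0.181, 0.983, 0.001], [-0.003, 0.002, -1.0]]
ft_force: [0.2, 0.7, -0.6]
grip_width: 0.554
```

```bash
python3 -c "
from h import *
c,s=np.cos(-.2085),np.sin(-.2085);x,y=.5842,.0595
q=(-.031,.0305);t=[x+c*q[0]-s*q[1],y+s*q[0]+c*q[1]]
print(t,delta([*t,.155],np.pi/2-.2085),telemetry.get_state()['ee_pos'])"
```

```text
[np.float64(0.5601846572656232), np.float64(0.09575621758195979)] (array([-12.59, -15.72,   0.66]), np.float64(1.4944699286574736), array([ 0.44,  0.4 ,  1.74, -0.  ,  1.  , -0.94]), 13.0333) [0.46483693 0.27314505 0.16157883]
```

Call:
{"name": "jog_arm", "arguments": {"deltas": [{"dx": -1.0,"dy": -1.25,"dz": 0,"ax": 0,"ay": 0,"az": 0},{"dx": -2.3,"dy": -2.87,"dz": 0,"ax": 0,"ay": 0,"az": 0},{"dx": -2.3,"dy": -2.87,"dz": 0,"ax": 0,"ay": 0,"az": 0},{"dx": -2.3,"dy": -2.87,"dz": 0,"ax": 0,"ay": 0,"az": 0},{"dx": -2.3,"dy": -2.87,"dz": 0,"ax": 0,"ay": 0,"az": 0},{"dx": -1.4,"dy": -1.75,"dz": 0,"ax": 0,"ay": 0,"az": 0},{"dx": -1.0,"dy": -1.25,"dz": 0,"ax": 0,"ay": 0,"az": 1.5},{"dx": 0,"dy": 0,"dz": 0,"ax": 0,"ay": 0,"az": 0}]}}

```text
time_s: 13.7
ee_pos: [0.5601, 0.0927, 0.1582]
ee_rot: [[-0.977, 0.211, -0.001], [0.211, 0.977, -0.001], [0.001, -0.001, -1.0]]
ft_force: [-0.7, -0.4, -1.7]
grip_width: 0.557
```

Call:
{"name": "jog_arm", "arguments": {"deltas": [{"dx": 0,"dy": 0,"dz": 1.0,"ax": 0,"ay": 0,"az": 0},{"dx": 0,"dy": 0,"dz": 1.0,"ax": 0,"ay": 0,"az": 0},{"dx": 0,"dy": 0,"dz": 1.0,"ax": 0,"ay": 0,"az": 0},{"dx": 0,"dy": 0,"dz": 0,"ax": 0,"ay": 0,"az": 0},{"dx": 0,"dy": 0,"dz": 0,"ax": 0,"ay": 0,"az": 0}]}}

```text
time_s: 14.12
ee_pos: [0.5587, 0.0959, 0.1284]
ee_rot: [[-0.979, 0.206, -0.002], [0.206, 0.979, -0.0], [0.002, -0.001, -1.0]]
ft_force: [0.3, -0.3, -1.0]
grip_width: 0.561
```

```bash
python3 look.py w6; python3 -c "
import cv2;from h import *
print(delta([.5602,.0958,.06],np.pi/2-.2085))
im=get_image('side');cv2.imwrite('pics/s6.png',im[:,:,::-1])
a=cv2.imread('pics/w6.png')[30:430,150:650];b=cv2.resize(im[110:260,200:340,::-1],(373,400),interpolation=cv2.INTER_CUBIC)
v=cv2.hconcat([a,b]);cv2.imwrite('pics/v6.png',cv2.resize(v,(800,int(400*800/v.shape[1]))))"
```

```text
[0.5586994  0.09591214 0.12839697] 0.021217249665015734
(array([-0.1 ,  0.02,  6.91]), np.float64(0.044734519671530505), array([ 0.09,  0.49,  1.69,  0.  ,  0.97, -1.28]), 14.1667)
```

View pics/v6.png

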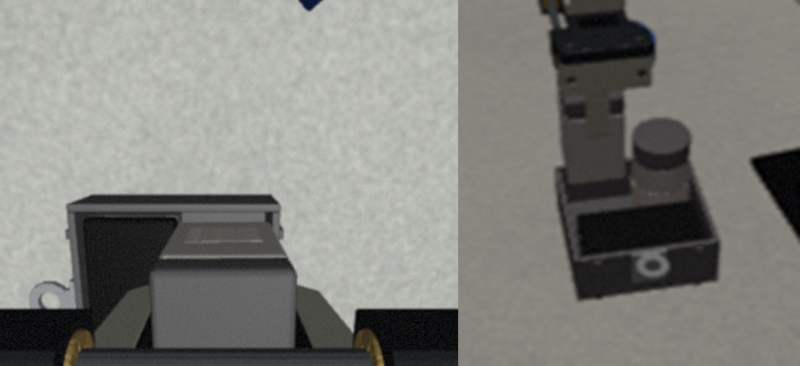

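```bash
python3 - <<'E'
from h import *
d=np.load("pics/w6.npz"); K=calibration("wrist")["camera_matrix"]
T=np.eye(4);T[:3,:3]=d["rot"];T[:3,3]=d["pos"];T=T@calibration("wrist")["T_tool_cam"]
g=lambda q:(np.array(q)*873/800+[150,30])*.7
rim=unproj(K,T,g([(69,204),(279.5,203)]),.05); base=unproj(K,T,g([(181,224),(268,224)]),.0737)
a=-.2085;c,s=np.cos(a),np.sin(a);R=np.array([[c,-s],[s,c]])
print("rim width",np.linalg.norm(rim[1]-rim[0]),"base w",np.linalg.norm(base[1]-base[0]))
print(np.round(1e3*((base-rim.mean(0))@R),1),np.round(1e3*((d['pos'][:2]-rim.mean(0))@R),1),np.round(1e3*((base-d['pos'][:2])@R),1))
cv2.imwrite("pics/w6c.png",cv2.resize(d["im"][150:270,140:360,::-1],(800,436),interpolation=2))
E
```

```text
rim width 0.12867113396163704 base w 0.04861505342704512
[[ 8.1  6.4]
 [ 8.1 55. ]] [32.7 30.5] [[-24.5 -24.1]
 [-24.6  24.5]]
```

View pics/w6c.png

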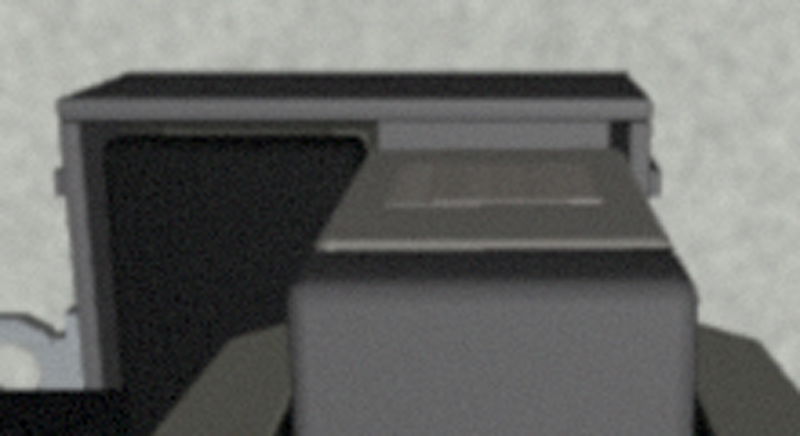

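Call:
{"name": "jog_arm", "arguments": {"deltas": [{"dx": -0.15,"dy": 0,"dz": 0,"ax": 0,"ay": 0,"az": 0},{"dx": 0,"dy": 0,"dz": 0.6,"ax": 0,"ay": 0,"az": 0},{"dx": 0,"dy": 0,"dz": 0.6,"ax": 0,"ay": 0,"az": 0},{"dx": 0,"dy": 0,"dz": 0.6,"ax": 0,"ay": 0,"az": 0},{"dx": 0,"dy": 0,"dz": 0.6,"ax": 0,"ay": 0,"az": 0},{"dx": 0,"dy": 0,"dz": 0.6,"ax": 0,"ay": 0,"az": 0},{"dx": 0,"dy": 0,"dz": 0,"ax": 0,"ay": 0,"az": 0}]}}

```text
time_s: 14.8
ee_pos: [0.5602, 0.0948, 0.0979]
ee_rot: [[-0.978, 0.207, -0.002], [0.207, 0.978, -0.0], [0.002, -0.001, -1.0]]
ft_force: [-0.7, 0.5, -1.6]
grip_width: 0.559
```

Call:
{"name": "jog_arm", "arguments": {"deltas": [{"dx": 0,"dy": 0,"dz": 0.6,"ax": 0,"ay": 0,"az": 0},{"dx": 0,"dy": 0,"dz": 0.6,"ax": 0,"ay": 0,"az": 0},{"dx": 0,"dy": 0,"dz": 0.6,"ax": 0,"ay": 0,"az": 0},{"dx": 0,"dy": 0,"dz": 0.6,"ax": 0,"ay": 0,"az": 0},{"dx": 0,"dy": 0,"dz": 0,"ax": 0,"ay": 0,"az": 0},{"dx": 0,"dy": 0,"dz": 0,"ax": 0,"ay": 0,"az": 0}]}}

```text
time_s: 15.3
ee_pos: [0.5607, 0.0949, 0.075]
ee_rot: [[-0.978, 0.207, -0.001], [0.207, 0.978, -0.0], [0.001, -0.0, -1.0]]
ft_force: [-0.2, 1.2, -0.7]
grip_width: 0.56
```

Call:
{"name": "jog_arm", "arguments": {"deltas": [{"dx": 0,"dy": 0,"dz": 0.3,"ax": 0,"ay": 0,"az": 0},{"dx": 0,"dy": 0,"dz": 0.3,"ax": 0,"ay": 0,"az": 0},{"dx": 0,"dy": 0,"dz": 0.3,"ax": 0,"ay": 0,"az": 0},{"dx": 0,"dy": 0,"dz": 0.2,"ax": 0,"ay": 0,"az": 0},{"dx": 0,"dy": 0,"dz": 0.2,"ax": 0,"ay": 0,"az": 0},{"dx": 0,"dy": 0,"dz": 0.1,"ax": 0,"ay": 0,"az": 0},{"dx": 0,"dy": 0,"dz": 0,"ax": 0,"ay": 0,"az": 0},{"dx": 0,"dy": 0,"dz": 0,"ax": 0,"ay": 0,"az": 0}]}}

```text
time_s: 15.97
ee_pos: [0.561, 0.0949, 0.0615]
ee_rot: [[-0.978, 0.207, 0.0], [0.207, 0.978, -0.0], [-0.0, -0.0, -1.0]]
ft_force: [1.1, -0.3, -1.1]
grip_width: 0.562
```

Call:
{"name": "jog_arm", "arguments": {"deltas": [{"dx": 0,"dy": 0,"dz": 0.08,"ax": 0,"ay": 0,"az": 0},{"dx": 0,"dy": 0,"dz": 0,"ax": 0,"ay": 0,"az": 0},{"dx": 0,"dy": 0,"dz": 0,"ax": 0,"ay": 0,"az": 0}]}}

```text
time_s: 16.22
ee_pos: [0.561, 0.0949, 0.0607]
ee_rot: [[-0.978, 0.207, 0.0], [0.207, 0.978, -0.0], [-0.0, 0.0, -1.0]]
ft_force: [0.8, -0.1, -1.0]
grip_width: 0.561
```

Call:
{"name": "jog_arm", "arguments": {"deltas": [{"dx": 0,"dy": 0,"dz": 0.07,"ax": 0,"ay": 0,"az": 0},{"dx": 0,"dy": 0,"dz": 0.07,"ax": 0,"ay": 0,"az": 0},{"dx": 0,"dy": 0,"dz": 0,"ax": 0,"ay": 0,"az": 0},{"dx": 0,"dy": 0,"dz": 0,"ax": 0,"ay": 0,"az": 0}]}}

```text
time_s: 16.55
ee_pos: [0.5612, 0.095, 0.0597]
ee_rot: [[-0.978, 0.207, 0.001], [0.207, 0.978, 0.0], [-0.0, 0.0, -1.0]]
ft_force: [-0.8, 1.5, 5.6]
grip_width: 0.561
```

Call:
{"name": "jog_arm", "arguments": {"deltas": [{"dx": 0,"dy": 0,"dz": 0,"ax": 0,"ay": 0,"az": 0},{"dx": 0,"dy": 0,"dz": 0,"ax": 0,"ay": 0,"az": 0},{"dx": 0,"dy": 0,"dz": 0,"ax": 0,"ay": 0,"az": 0},{"dx": 0,"dy": 0,"dz": 0,"ax": 0,"ay": 0,"az": 0},{"dx": 0,"dy": 0,"dz": 0,"ax": 0,"ay": 0,"az": 0}], "claw": 1.0}}

```text
time_s: 16.97
ee_pos: [0.5609, 0.0949, 0.0591]
ee_rot: [[-0.978, 0.207, -0.0], [0.207, 0.978, -0.0], [0.0, -0.0, -1.0]]
ft_force: [-0.6, 0.1, 1.1]
grip_width: 0.869
```

Call:
{"name": "jog_arm", "arguments": {"deltas": [{"dx": 0,"dy": 0,"dz": -1.0,"ax": 0,"ay": 0,"az": 0},{"dx": 0,"dy": 0,"dz": -2.5,"ax": 0,"ay": 0,"az": 0},{"dx": 0,"dy": 0,"dz": -3.0,"ax": 0,"ay": 0,"az": 0},{"dx": 0,"dy": 0,"dz": -3.0,"ax": 0,"ay": 0,"az": 0},{"dx": 0,"dy": 0,"dz": -3.0,"ax": 0,"ay": 0,"az": 0},{"dx": 0,"dy": 0,"dz": -1.5,"ax": 0,"ay": 0,"az": 0}]}}

```text
time_s: 17.47
ee_pos: [0.562, 0.095, 0.2037]
ee_rot: [[-0.978, 0.207, 0.005], [0.207, 0.978, 0.0], [-0.005, 0.001, -1.0]]
ft_force: [0.2, -0.5, -0.8]
grip_width: 1.0
```

Call:
{"name": "jog_arm", "arguments": {"deltas": [{"dx": -1.2,"dy": -3.5,"dz": 0,"ax": 0,"ay": 0,"az": 0},{"dx": -1.2,"dy": -3.5,"dz": 0,"ax": 0,"ay": 0,"az": 0},{"dx": -1.2,"dy": -3.5,"dz": 0,"ax": 0,"ay": 0,"az": 0},{"dx": -1.2,"dy": -3.5,"dz": 0,"ax": 0,"ay": 0,"az": 0},{"dx": -1.2,"dy": -3.5,"dz": 0,"ax": 0,"ay": 0,"az": 0},{"dx": -1.2,"dy": -3.5,"dz": 0,"ax": 0,"ay": 0,"az": 0},{"dx": -1.2,"dy": -3.5,"dz": 0,"ax": 0,"ay": 0,"az": 0},{"dx": -1.2,"dy": -3.5,"dz": 0,"ax": 0,"ay": 0,"az": 0}]}}

```text
time_s: 18.13
ee_pos: [0.5968, -0.2008, 0.2002]
ee_rot: [[-0.978, 0.207, 0.001], [0.207, 0.978, -0.0], [-0.001, -0.0, -1.0]]
ft_force: [0.3, 0.6, 0.5]
grip_width: 0.998
```

Call:
{"name": "jog_arm", "arguments": {"deltas": [{"dx": -1.2,"dy": -3.5,"dz": 0,"ax": 0,"ay": 0,"az": 0},{"dx": -1.2,"dy": -3.3,"dz": 0,"ax": 0,"ay": 0,"az": 0},{"dx": 0,"dy": 0,"dz": 0,"ax": 0,"ay": 0,"az": 0},{"dx": 0,"dy": 0,"dz": 0,"ax": 0,"ay": 0,"az": 0}]}}

```text
time_s: 18.47
ee_pos: [0.6059, -0.2719, 0.1995]
ee_rot: [[-0.978, 0.21, 0.0], [0.21, 0.978, 0.0], [-0.0, 0.0, -1.0]]
ft_force: [-0.8, 0.7, -0.4]
grip_width: 1.002
```

```bash
python3 look.py w7; python3 - <<'E'
from h import *
for t in ("scriber","stand","collar"):
  for d in nets.regions_of(t,"wrist")[:3]:
    m=d["mask"].astype(np.uint8);c=max(cv2.findContours(m,0,2)[0],key=cv2.contourArea);print(t,round(d["confidence"],2),d["position"],cv2.minAreaRect(c))
d=np.load("pics/w7.npz");im=d["im"];K,T=cam("wrist")
mk=(im.max(2)<55).astype(np.uint8);n,l,s,ce=cv2.connectedComponentsWithStats(mk)
for i in range(1,n):
  if 60<s[i,4]: print("dark",s[i],ce[i].round(1))
h=cv2.cvtColor(im,cv2.COLOR_RGB2HSV);mk=((h[...,1]>90)&(h[...,0]<25)).astype(np.uint8);mk[238:]=0
c=max(cv2.findContours(mk,0,2)[0],key=cv2.contourArea);print("wood",cv2.minAreaRect(c),cv2.approxPolyDP(c,4,True).reshape(-1,2).tolist())
E
```

```text
[ 0.60592578 -0.27191265  0.19947147] 0.04264292954633111
scriber 0.88 [270.4, 143.6] ((268.5, 143.5), (23.0, 21.0), 90.0)
scriber 0.69 [160.6, 148.8] ((162.89602661132812, 147.55975341796875), (60.532291412353516, 12.039938926696777), 3.814075469970703)
stand 0.58 [271.9, 133.2] ((268.72796630859375, 141.62850952148438), (60.90061569213867, 61.76691436767578), 4.969741344451904)
collar 0.84 [159.1, 148.2] ((163.37294006347656, 147.3975372314453), (63.64663314819336, 12.312862396240234), 5.19442892074585)
collar 0.75 [270.8, 140.9] ((268.5000305175781, 143.5), (21.21320343017578, 22.62741470336914), 45.0)
dark [ 490   35   59  138 3585] [517.2 103.8]
dark [ 527   39   33  130 2654] [547.9 117.2]
dark [510 101  13  13 138] [516.1 107.1]
dark [259 136  18  19 276] [267.7 145. ]
dark [133 140  34  12 281] [149.3 145.4]
dark [    0   234   560   186 62889] [296.  347.5]
dark [241 315  35   8  92] [257.3 318.1]
wood ((268.7295227050781, 141.9754180908203), (58.848228454589844, 58.848228454589844), 5.19442892074585) [[242, 111], [239, 168], [294, 173], [300, 116]]
```

```bash
python3 - <<'E'
from h import *
d=np.load("pics/w7.npz"); K=calibration("wrist")["camera_matrix"]
T=np.eye(4);T[:3,:3]=d["rot"];T[:3,3]=d["pos"];T=T@calibration("wrist")["T_tool_cam"]
print("handle",unproj(K,T,(267.7,145.),.113),"stand",unproj(K,T,[[242,111],[239,168],[294,173],[300,116]],.05).mean(0))
x,y=unproj(K,T,(267.7,145.),.113)[0]
print(proj(K,T,[[x,y,.113],[x,y,.055]]), T[:3,3]); print(delta([x,y,.07]))
E
```

```text
handle [[ 0.54895922 -0.26661922]] stand [ 0.54930442 -0.26723317]
[[267.7        145.        ]
 [269.17434724 142.35487051]] [ 0.53941478 -0.25800356  0.36534934]
(array([ 5.67, -0.93, 12.97]), None, array([-0.49,  0.58,  1.35,  0.  ,  1.22, -1.85]), 18.6667)
```

Call:
{"name": "jog_arm", "arguments": {"deltas": [{"dx": 2.9,"dy": -0.48,"dz": 0,"ax": 0,"ay": 0,"az": 0},{"dx": 2.77,"dy": -0.45,"dz": 0,"ax": 0,"ay": 0,"az": 0},{"dx": 0,"dy": 0,"dz": 2.5,"ax": 0,"ay": 0,"az": 0},{"dx": 0,"dy": 0,"dz": 2.5,"ax": 0,"ay": 0,"az": 0},{"dx": 0,"dy": 0,"dz": 0,"ax": 0,"ay": 0,"az": 0},{"dx": 0,"dy": 0,"dz": 0,"ax": 0,"ay": 0,"az": 0}]}}

```text
time_s: 19.17
ee_pos: [0.5487, -0.2668, 0.1492]
ee_rot: [[-0.979, 0.206, -0.001], [0.206, 0.979, 0.001], [0.002, 0.001, -1.0]]
ft_force: [-0.1, -0.2, 0.6]
grip_width: 1.001
```

```bash
python3 -c "
from h import *
print(delta([.549,-.2668,.07],np.radians(78.0)))"
```

```text
(array([-0.04, -0.  ,  7.92]), np.float64(0.10164096971075752), array([-0.53,  0.53,  1.55,  0.  ,  1.06, -1.89]), 19.1667)
```

Call:
{"name": "jog_arm", "arguments": {"deltas": [{"dx": 0,"dy": 0,"dz": 2.0,"ax": 0,"ay": 0,"az": 0},{"dx": 0,"dy": 0,"dz": 2.0,"ax": 0,"ay": 0,"az": 0},{"dx": 0,"dy": 0,"dz": 2.0,"ax": 0,"ay": 0,"az": 0},{"dx": 0,"dy": 0,"dz": 1.9,"ax": 0,"ay": 0,"az": 0},{"dx": 0,"dy": 0,"dz": 0,"ax": 0,"ay": 0,"az": 0},{"dx": 0,"dy": 0,"dz": 0,"ax": 0,"ay": 0,"az": 0}]}}

```text
time_s: 19.67
ee_pos: [0.5495, -0.2676, 0.0713]
ee_rot: [[-0.978, 0.207, 0.0], [0.207, 0.978, -0.0], [-0.0, -0.0, -1.0]]
ft_force: [0.1, -0.1, -0.0]
grip_width: 1.0
```

Call:
{"name": "jog_arm", "arguments": {"deltas": [{"dx": 0,"dy": 0,"dz": 0,"ax": 0,"ay": 0,"az": 0},{"dx": 0,"dy": 0,"dz": 0,"ax": 0,"ay": 0,"az": 0},{"dx": 0,"dy": 0,"dz": 0,"ax": 0,"ay": 0,"az": 0},{"dx": 0,"dy": 0,"dz": 0,"ax": 0,"ay": 0,"az": 0},{"dx": 0,"dy": 0,"dz": 0,"ax": 0,"ay": 0,"az": 0},{"dx": 0,"dy": 0,"dz": 0,"ax": 0,"ay": 0,"az": 0},{"dx": 0,"dy": 0,"dz": 0,"ax": 0,"ay": 0,"az": 0},{"dx": 0,"dy": 0,"dz": 0,"ax": 0,"ay": 0,"az": 0}], "claw": 0.05, "grip_force": 20}}

```text
time_s: 20.33
ee_pos: [0.5488, -0.2677, 0.0702]
ee_rot: [[-0.978, 0.207, -0.0], [0.207, 0.978, 0.0], [0.0, 0.0, -1.0]]
ft_force: [0.2, -0.0, 1.0]
grip_width: 0.473
```

Call:
{"name": "jog_arm", "arguments": {"deltas": [{"dx": 0,"dy": 0,"dz": 0,"ax": 0,"ay": 0,"az": 0},{"dx": 0,"dy": 0,"dz": 0,"ax": 0,"ay": 0,"az": 0},{"dx": 0,"dy": 0,"dz": 0,"ax": 0,"ay": 0,"az": 0},{"dx": 0,"dy": 0,"dz": 0,"ax": 0,"ay": 0,"az": 0}]}}

```text
time_s: 20.67
ee_pos: [0.5489, -0.2677, 0.0702]
ee_rot: [[-0.978, 0.207, -0.0], [0.207, 0.978, 0.0], [0.0, 0.0, -1.0]]
ft_force: [-0.5, 0.6, 0.7]
grip_width: 0.189
```

Call:
{"name": "jog_arm", "arguments": {"deltas": [{"dx": 0,"dy": 0,"dz": 0,"ax": 0,"ay": 0,"az": 0},{"dx": 0,"dy": 0,"dz": 0,"ax": 0,"ay": 0,"az": 0},{"dx": 0,"dy": 0,"dz": 0,"ax": 0,"ay": 0,"az": 0},{"dx": 0,"dy": 0,"dz": 0,"ax": 0,"ay": 0,"az": 0}]}}

```text
time_s: 21.0
ee_pos: [0.5488, -0.2677, 0.0702]
ee_rot: [[-0.978, 0.207, -0.0], [0.207, 0.978, 0.0], [0.0, 0.0, -1.0]]
ft_force: [-0.8, 0.2, 0.4]
grip_width: 0.167
```

Call:
{"name": "jog_arm", "arguments": {"deltas": [{"dx": 0,"dy": 0,"dz": -0.6,"ax": 0,"ay": 0,"az": 0},{"dx": 0,"dy": 0,"dz": -1.2,"ax": 0,"ay": 0,"az": 0},{"dx": 0,"dy": 0,"dz": -1.5,"ax": 0,"ay": 0,"az": 0},{"dx": 0,"dy": 0,"dz": -1.5,"ax": 0,"ay": 0,"az": 0},{"dx": 0,"dy": 0,"dz": -1.5,"ax": 0,"ay": 0,"az": 0},{"dx": 0,"dy": 0,"dz": -1.2,"ax": 0,"ay": 0,"az": 0},{"dx": 0,"dy": 0,"dz": 0,"ax": 0,"ay": 0,"az": 0}]}}

```text
time_s: 21.58
ee_pos: [0.55, -0.2684, 0.1486]
ee_rot: [[-0.978, 0.207, 0.004], [0.207, 0.978, -0.002], [-0.004, -0.001, -1.0]]
ft_force: [0.9, 0.1, -0.0]
grip_width: 0.168
```

```bash
python3 -c "
from h import *
print(telemetry.get_state()['ee_pos'],delta([.567,-.0218,.14],np.radians(78.0)))"
```

```text
[ 0.5500322  -0.26840205  0.14859331] (array([ 3.45, 24.48,  0.81]), np.float64(0.04569538604344753), array([-0.53,  0.54,  1.55, -0.  ,  1.05, -1.89]), 21.5833)
```

Call:
{"name": "jog_arm", "arguments": {"deltas": [{"dx": 0.2,"dy": 1.5,"dz": 0,"ax": 0,"ay": 0,"az": 0},{"dx": 0.55,"dy": 3.9,"dz": 0,"ax": 0,"ay": 0,"az": 0},{"dx": 0.55,"dy": 3.9,"dz": 0,"ax": 0,"ay": 0,"az": 0},{"dx": 0.55,"dy": 3.9,"dz": 0,"ax": 0,"ay": 0,"az": 0},{"dx": 0.55,"dy": 3.9,"dz": 0,"ax": 0,"ay": 0,"az": 0},{"dx": 0.55,"dy": 3.9,"dz": 0,"ax": 0,"ay": 0,"az": 0},{"dx": 0.3,"dy": 2.0,"dz": 0,"ax": 0,"ay": 0,"az": 0},{"dx": 0.2,"dy": 1.48,"dz": 0,"ax": 0,"ay": 0,"az": 0}]}}

```text
time_s: 22.25
ee_pos: [0.5649, -0.0178, 0.1444]
ee_rot: [[-0.979, 0.205, -0.002], [0.205, 0.979, 0.001], [0.002, 0.0, -1.0]]
ft_force: [0.1, 0.2, -0.2]
grip_width: 0.169
```

Call:
{"name": "jog_arm", "arguments": {"deltas": [{"dx": 0,"dy": 0,"dz": 0.8,"ax": 0,"ay": 0,"az": 0},{"dx": 0,"dy": 0,"dz": 0.8,"ax": 0,"ay": 0,"az": 0},{"dx": 0,"dy": 0,"dz": 0,"ax": 0,"ay": 0,"az": 0},{"dx": 0,"dy": 0,"dz": 0,"ax": 0,"ay": 0,"az": 0}]}}

```text
time_s: 22.58
ee_pos: [0.5652, -0.0218, 0.1282]
ee_rot: [[-0.978, 0.208, -0.002], [0.208, 0.978, 0.0], [0.002, -0.0, -1.0]]
ft_force: [0.2, 0.1, -0.5]
grip_width: 0.168
```

```bash
python3 look.py w8; python3 -c "
from h import *
print(delta([.567,-.0218,.117],np.radians(78.0)))
im=get_image('side');cv2.imwrite('pics/s8.png',im[:,:,::-1])
d=np.load('pics/w8.npz');K,T=cam('wrist');p=d['pos']
q=[[*p[:2],p[2]-.0602],[*p[:2],p[2]-.0202],[*p[:2],p[2]+.043],[.567,-.0218,.05]]
print('wrist tip,collar,top,eye',proj(K,T,q).round(1).tolist())
K,T=cam('side');print('side',proj(K,T,q).round(1).tolist())
a=cv2.resize(d['im'][130:290,180:360,::-1],None,fx=2.5,fy=2.5,interpolation=2);b=cv2.resize(im[140:240,228:320,::-1],(368,400),interpolation=2)
v=cv2.hconcat([a,b]);print(v.shape);cv2.imwrite('pics/v8.png',v)"
```

```text
[ 0.56516568 -0.02178285  0.12817115] 0.014250575938938805
(array([-0.14,  0.04,  1.17]), np.float64(-0.023471472615574664), array([-0.12,  0.49,  1.69, -0.  ,  0.96, -1.48]), 22.6333)
wrist tip,collar,top,eye [[276.2, 220.9], [276.3, 238.5], [276.5, 286.8], [276.6, 216.8]]
side [[278.3, 211.7], [278.5, 197.2], [278.7, 172.2], [279.1, 217.6]]
(400, 818, 3)
```

Call:
{"name": "jog_arm", "arguments": {"deltas": [{"dx": -0.14,"dy": 0.04,"dz": 0,"ax": 0,"ay": 0,"az": 0},{"dx": 0,"dy": 0,"dz": 0.6,"ax": 0,"ay": 0,"az": 0},{"dx": 0,"dy": 0,"dz": 0.4,"ax": 0,"ay": 0,"az": 0},{"dx": 0,"dy": 0,"dz": 0,"ax": 0,"ay": 0,"az": 0},{"dx": 0,"dy": 0,"dz": 0,"ax": 0,"ay": 0,"az": 0}]}}

```text
time_s: 23.1
ee_pos: [0.5671, -0.021, 0.1188]
ee_rot: [[-0.978, 0.207, -0.001], [0.207, 0.978, 0.0], [0.001, -0.0, -1.0]]
ft_force: [-0.0, -0.6, -0.5]
grip_width: 0.168
```

```bash
python3 look.py w9; python3 -c "
from h import *
im=get_image('side');t=get_image('top')
d=np.load('pics/w9.npz');K,T=cam('wrist');p=d['pos']
q=[[*p[:2],p[2]-.0602],[*p[:2],p[2]-.0202],[.567,-.0218,.05]]
print('wrist',proj(K,T,q).round(1).tolist())
K,T=cam('side');print('side',proj(K,T,q).round(1).tolist())
a=cv2.resize(d['im'][165:265,226:326,::-1],(400,400),interpolation=2);b=cv2.resize(im[170:245,240:315,::-1],(400,400),interpolation=2)
cv2.imwrite('pics/v9.png',cv2.hconcat([a,b]))"
```

```text
[ 0.56706855 -0.02102803  0.11883673] 0.010135265359561602
wrist [[276.1, 221.4], [276.1, 239.2], [275.1, 218.4]]
side [[279.0, 214.4], [279.2, 200.2], [279.1, 217.6]]
```

View pics/v9.png

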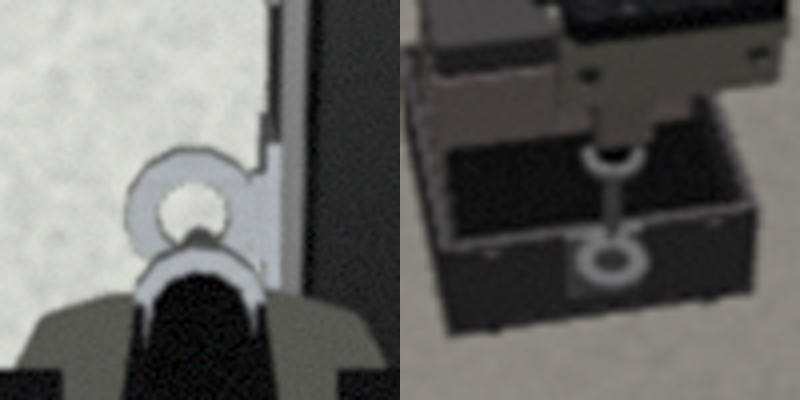

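Call:
{"name": "jog_arm", "arguments": {"deltas": [{"dx": 0,"dy": -0.11,"dz": 0,"ax": 0,"ay": 0,"az": 0},{"dx": 0,"dy": 0,"dz": 0.4,"ax": 0,"ay": 0,"az": 0},{"dx": 0,"dy": 0,"dz": 0.4,"ax": 0,"ay": 0,"az": 0},{"dx": 0,"dy": 0,"dz": 0.4,"ax": 0,"ay": 0,"az": 0},{"dx": 0,"dy": 0,"dz": 0.4,"ax": 0,"ay": 0,"az": 0},{"dx": 0,"dy": 0,"dz": 0,"ax": 0,"ay": 0,"az": 0}]}}

```text
time_s: 23.75
ee_pos: [0.5665, -0.022, 0.1022]
ee_rot: [[-0.978, 0.207, -0.002], [0.207, 0.978, 0.0], [0.002, -0.0, -1.0]]
ft_force: [0.2, -0.4, -1.2]
grip_width: 0.168
```

Call:
{"name": "jog_arm", "arguments": {"deltas": [{"dx": 0,"dy": 0,"dz": 0.5,"ax": 0,"ay": 0,"az": 0},{"dx": 0,"dy": 0,"dz": 0.5,"ax": 0,"ay": 0,"az": 0},{"dx": 0,"dy": 0,"dz": 0.5,"ax": 0,"ay": 0,"az": 0},{"dx": 0,"dy": 0,"dz": 0.5,"ax": 0,"ay": 0,"az": 0},{"dx": 0,"dy": 0,"dz": 0.5,"ax": 0,"ay": 0,"az": 0},{"dx": 0,"dy": 0,"dz": 0.3,"ax": 0,"ay": 0,"az": 0},{"dx": 0,"dy": 0,"dz": 0,"ax": 0,"ay": 0,"az": 0},{"dx": 0,"dy": 0,"dz": 0,"ax": 0,"ay": 0,"az": 0}]}}

```text
time_s: 24.42
ee_pos: [0.567, -0.0221, 0.0751]
ee_rot: [[-0.978, 0.207, -0.0], [0.207, 0.978, 0.0], [0.0, -0.0, -1.0]]
ft_force: [-0.1, -0.1, -1.1]
grip_width: 0.169
```

Call:
{"name": "jog_arm", "arguments": {"deltas": [{"dx": 0,"dy": 0,"dz": 0.12,"ax": 0,"ay": 0,"az": 0},{"dx": 0,"dy": 0,"dz": 0.12,"ax": 0,"ay": 0,"az": 0},{"dx": 0,"dy": 0,"dz": 0,"ax": 0,"ay": 0,"az": 0},{"dx": 0,"dy": 0,"dz": 0,"ax": 0,"ay": 0,"az": 0}]}}

```text
time_s: 24.75
ee_pos: [0.5671, -0.0221, 0.0729]
ee_rot: [[-0.978, 0.207, 0.0], [0.207, 0.978, -0.0], [-0.0, 0.0, -1.0]]
ft_force: [-0.4, 0.9, -1.3]
grip_width: 0.169
```

Call:
{"name": "jog_arm", "arguments": {"deltas": [{"dx": 0,"dy": 0,"dz": 0.1,"ax": 0,"ay": 0,"az": 0},{"dx": 0,"dy": 0,"dz": 0.1,"ax": 0,"ay": 0,"az": 0},{"dx": 0,"dy": 0,"dz": 0.07,"ax": 0,"ay": 0,"az": 0},{"dx": 0,"dy": 0,"dz": 0,"ax": 0,"ay": 0,"az": 0},{"dx": 0,"dy": 0,"dz": 0,"ax": 0,"ay": 0,"az": 0}]}}

```text
time_s: 25.17
ee_pos: [0.5671, -0.0221, 0.0702]
ee_rot: [[-0.978, 0.207, 0.0], [0.207, 0.978, -0.0], [-0.0, 0.0, -1.0]]
ft_force: [-0.3, -0.3, 0.0]
grip_width: 0.171
```

Call:
{"name": "jog_arm", "arguments": {"deltas": [{"dx": 0,"dy": 0,"dz": 0.05,"ax": 0,"ay": 0,"az": 0},{"dx": 0,"dy": 0,"dz": 0,"ax": 0,"ay": 0,"az": 0},{"dx": 0,"dy": 0,"dz": 0,"ax": 0,"ay": 0,"az": 0}]}}

```text
time_s: 25.42
ee_pos: [0.5672, -0.0221, 0.0702]
ee_rot: [[-0.978, 0.207, 0.0], [0.207, 0.978, -0.0], [-0.0, -0.0, -1.0]]
ft_force: [-2.0, 0.5, 6.9]
grip_width: 0.171
```

Call:
{"name": "jog_arm", "arguments": {"deltas": [{"dx": 0,"dy": 0,"dz": 0,"ax": 0,"ay": 0,"az": 0},{"dx": 0,"dy": 0,"dz": 0,"ax": 0,"ay": 0,"az": 0},{"dx": 0,"dy": 0,"dz": 0,"ax": 0,"ay": 0,"az": 0},{"dx": 0,"dy": 0,"dz": 0,"ax": 0,"ay": 0,"az": 0},{"dx": 0,"dy": 0,"dz": 0,"ax": 0,"ay": 0,"az": 0},{"dx": 0,"dy": 0,"dz": 0,"ax": 0,"ay": 0,"az": 0},{"dx": 0,"dy": 0,"dz": 0,"ax": 0,"ay": 0,"az": 0}], "claw": 0.7}}

```text
time_s: 26.0
ee_pos: [0.567, -0.022, 0.0696]
ee_rot: [[-0.978, 0.207, -0.0], [0.207, 0.978, 0.0], [0.0, -0.0, -1.0]]
ft_force: [-0.4, -0.4, 0.1]
grip_width: 0.622
```

Call:
{"name": "jog_arm", "arguments": {"deltas": [{"dx": 0,"dy": 0,"dz": -1.0,"ax": 0,"ay": 0,"az": 0},{"dx": 0,"dy": 0,"dz": -2.0,"ax": 0,"ay": 0,"az": 0},{"dx": 0,"dy": 0,"dz": -3.0,"ax": 0,"ay": 0,"az": 0},{"dx": 0,"dy": 0,"dz": -3.0,"ax": 0,"ay": 0,"az": 0},{"dx": 0,"dy": 0,"dz": -3.0,"ax": 0,"ay": 0,"az": 0},{"dx": 0,"dy": 0,"dz": -3.0,"ax": 0,"ay": 0,"az": 0},{"dx": 0,"dy": 0,"dz": 0,"ax": 0,"ay": 0,"az": 0},{"dx": 0,"dy": 0,"dz": 0,"ax": 0,"ay": 0,"az": 0}]}}

```text
time_s: 26.67
ee_pos: [0.5677, -0.0221, 0.2217]
ee_rot: [[-0.978, 0.207, 0.004], [0.207, 0.978, -0.0], [-0.004, 0.0, -1.0]]
ft_force: [0.2, 0.2, 0.0]
grip_width: 0.698
```

```bash
cat > fin.py <<'E'
from h import *
# expected model points in box frame -> world
a=-.2085;c,s=np.cos(a),np.sin(a);W=lambda q:[.5842+c*q[0]-s*q[1],.0595+s*q[0]+c*q[1],q[2]]
ref={"jar lid":W((.030,.0305,.1)),"tub lid":W((-.030,.0305,.095)),"handle top":W((0,-.083,.113)),"stone":W((0,-.031,.045))}
for cam_ in ("side","wrist","top"):
    im=get_image(cam_); cv2.imwrite(f"pics/fin_{cam_}.png",im[:,:,::-1]); K,T=cam(cam_)
    print(cam_,{k:proj(K,T,v)[0].round(0).tolist() for k,v in ref.items()})
    for t in ("jar","tub","scriber","stone","tape","bottle","tile"):
        for d in nets.regions_of(t,cam_)[:2]:
            r,cc=np.nonzero(d["mask"]); print(" ",t,np.round(d["position"]).tolist(),round(d["confidence"],2),"cols",cc.min(),cc.max(),"rows",r.min(),r.max())
E
python3 fin.py
```

```text
side {'jar lid': [282.0, 164.0], 'tub lid': [255.0, 169.0], 'handle top': [279.0, 195.0], 'stone': [274.0, 203.0]}
  jar [283.0, 178.0] 0.58 cols 271 294 rows 159 194
  tub [256.0, 180.0] 0.88 cols 243 268 rows 163 199
  tub [170.0, 180.0] 0.65 cols 152 188 rows 158 205
  scriber [353.0, 402.0] 0.85 cols 347 361 rows 375 419
  scriber [281.0, 209.0] 0.81 cols 275 284 rows 194 230
  stone [271.0, 204.0] 0.71 cols 248 300 rows 192 214
  tape [253.0, 134.0] 0.84 cols 246 271 rows 117 142
  tape [276.0, 205.0] 0.46 cols 275 283 rows 193 229
  bottle [420.0, 304.0] 0.62 cols 397 444 rows 269 334
  tile [352.0, 193.0] 0.97 cols 319 379 rows 168 216
wrist {'jar lid': [392.0, 234.0], 'tub lid': [396.0, 172.0], 'handle top': [277.0, 208.0], 'stone': [322.0, 193.0]}
  jar [384.0, 226.0] 0.73 cols 347 418 rows 193 259
  tub [388.0, 170.0] 0.87 cols 349 424 rows 141 198
  tub [433.0, 4.0] 0.74 cols 411 458 rows 0 21
  scriber [275.0, 198.0] 0.63 cols 266 285 rows 186 215
  stone [322.0, 193.0] 0.94 cols 295 351 rows 143 238
  tape [554.0, 221.0] 0.75 cols 543 559 rows 193 245
  tape [275.0, 199.0] 0.43 cols 266 285 rows 186 215
  tile [296.0, 178.0] 0.17 cols 264 414 rows 133 248
top {'jar lid': [248.0, 185.0], 'tub lid': [241.0, 211.0], 'handle top': [294.0, 209.0], 'stone': [271.0, 207.0]}
  tub [239.0, 215.0] 0.88 cols 228 249 rows 199 226
  tub [198.0, 287.0] 0.58 cols 182 216 rows 272 304
  scriber [237.0, 213.0] 0.66 cols 229 249 rows 199 225
  stone [275.0, 222.0] 0.77 cols 267 281 rows 213 232
  tape [124.0, 161.0] 0.61 cols 117 159 rows 141 182
  tape [240.0, 184.0] 0.47 cols 236 246 rows 174 195
  bottle [414.0, 156.0] 0.56 cols 395 431 rows 142 173
  tile [123.0, 157.0] 0.72 cols 117 158 rows 141 182
  tile [268.0, 126.0] 0.6 cols 238 300 rows 109 146
```

```bash
python3 -c "
from rig import ctrl;print(ctrl.close_job())"
```

```text
the job is handed in; nothing more can be done
None
```

The kit box is packed and the job is handed in, at about 27 s on the robot's clock against the 72 s limit. The jar and the tub stand side by side next to the stone, and the scriber hangs point down through the steel eye.

- **Lowering:** each piece was lowered until the wrist force showed contact, at 7 N or less. Contact came within 1 mm of the expected floor height for the jar and tub, and of the expected eye height for the collar.
- **Final pictures:** after the gripper had lifted clear, the networks found the jar, tub, stone and scriber close to their predicted pixels. In the side view the handle top was at row 194 against 195 predicted. The tape, tile and bottle showed no movement.
- **Disagreements:** the wrist camera put the held jar about 3 mm off along the tool's x axis from the arm's own reading, so I aligned the pieces to the box and eye as seen in the same picture. In the final top view the partly hidden jar was not reported, and the scriber was found only as a false match on the tub. The side and wrist views covered both.
- **Not checked by eye:** I had used all 12 picture views before the end. The last check therefore rests on the networks' outlines and the forces, and the scriber's final lean was not inspected directly.

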